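# Pack and lock the instrument's front foot

## Robot

A 7-joint arm with a two-finger parallel gripper is mounted at the origin on the work surface. World frame = base frame: x ahead of the robot, y to its left, z up, the work surface at z = 0. Lengths are in m, angles in rad, forces in N, time in s.
With the tool pointing down it reaches from about 0.4 to 0.875 m from the base axis. Payload 4.4 kg.
Tool frame: the origin (TCP) lies at the very end of the fingers, on their centre line; the grasp point (between the pads) lies 19 mm behind it (arm.hold_point_z is the distance from the TCP to the grasp point, in m); y points along the fingers, x is the direction in which the jaws open and shut, and the axes are right-handed (so a half turn about y gives the same grasp; the last joint's range is limited). The gripper opens to 85 mm and grips with 20 to 120 N. Pads are 22 mm wide; open, the fingers measure 114 mm over their backs; the gripper's body (76 mm by 85 mm) begins 54 mm behind the grasp point. The pads swing forward as they close: fully open they stand 13 mm farther back than shut.
Start: joints at [-1.368, 0.628, 0.038, 1.517, -0.027, 0.996, -0.02], TCP at [0.173, 0.627, 0.231] pointing down, gripper open.
Joint ranges: [-3.06, 3.06], [-0.37, 2.12], [-1.25, 1.32], [0.18, 2.47], [-1.1, 4.24], [0.23, 1.98], [-2.94, 2.94]. Speed limits (rad/s): [2.57, 2.57, 3.14, 3.14, 3.14, 3.14, 3.14].

## Interface

Orientations are given as [roll, pitch, yaw] about the fixed x, y, z axes, in that order (R = Rz(yaw) Ry(pitch) Rx(roll)).
In Python, from workcell import status, vision, arm gives the robot as it stands.
- The arm moves only by the tool play_rows, never from a script. Its arguments are lists of equal length, an entry for each row: "twist": the turn, a rotation vector about the world's x, y, z in degrees, a list of three; "offset": the shift along the world's x, y, z in mm, a list of three; "fingers": the opening, from 0 (shut) to 1 (fully open). A call has 1 to 20 rows; each row shifts and turns the pose as measured when the row begins; what a row does not reach is not made up. A row lasts 1/10 s, in which the tool goes at most 50 mm and 8.59 degrees, less where a joint would pass 70% of its speed; a pose out of reach is approached as far as the arm can. A call with a gripper value outside its range is refused whole. The fingers move at their own pace and stop on an object; "squeeze" is the grip in N (left out, the last holds). Time passes only in rows, so rows that do not move let the fingers close. It gives the time, the measured TCP pose, the force and the opening at its end, in the units of the state.
- status.observe(): the state, without advancing time (a new reading comes with each control period).
- vision.read_camera(name): name is "side" or "top" or "wrist"; returns a dict with "color" (480x640x3 uint8, red, green, blue), "camera_matrix" (3x3 intrinsics, pixels), "R" (3x3) and "t" (3): a world point X has camera coordinates R X + t. Camera axes: x right, y down, z forward; pixel columns grow to the right and rows downward; lengths in m; the calibration is good to about 2 mm. A picture is of the moment at which its call begins. There is no depth.
- arm.hand_in(): hands the job in, once; it reports no verdict.
The state is a dict: "clock": time; "joints": joint angles; "qd": joint speeds; "effort": joint torques, N m; "tool_pos": TCP position; "ee_rot": TCP orientation; "force": force on the tool from outside, world axes, zero at the start; "ft_torque": the same for the moment, N m; "finger_gap": finger opening in m.
Only numpy, scipy, OpenCV 4.12 (cv2) and the standard library are available. Lean on these libraries where they do the work, as an engineer would, in place of code of your own. Each camera call takes 0.05 s, during which the arm holds its last target.

## Task

One front foot of the instrument hangs clear above the steel base plate: take the worn dark strip out from under it and drop it in the grey scrap tray, then choose plywood packers whose stack fills the gap under the foot snugly (no more than about 3 mm of play, nothing forced) and slide each one straight in, flat, until its end is against the instrument's front face. With the gap packed and let go, turn the recessed dial on the deck clockwise to its stop to lock the foot; leave the spare packers lying on the bench, clear of the base plate, and do not disturb the other things on the bench.

Things in the scene. Friction and masses are not known exactly. Their poses are not given: they have to be found in the camera images.
- seat (a point): on top of the steel base plate (12 mm thick, 120 mm wide, reaching 175 mm out from the upright front face): the centre of a packer fully home, its end against that face, is straight above this point. x points into the gap, to the face 55 mm ahead, y left, z up. Two upright side cheeks 59 mm apart, 60 mm high, flank the last 40 mm before the face, then flare out over 12 mm; a home packer's outer 60 mm is free
- foot_a_under (a point): underside of the lower of two fixed aluminium feet on the front face (56 mm wide, reaching 40 mm out, 14 mm thick, front edge bevelled upward); point 16 mm out from the face. In any run one of them, either one, is over the base plate, 39 mm ahead of seat in plan: pack under that one. The other hangs 130 mm to its left over the bare bench: ignore it. This one is 58 mm above the top of the base plate
- foot_b_under (a point): underside of the higher of two fixed aluminium feet on the front face (56 mm wide, reaching 40 mm out, 14 mm thick, front edge bevelled upward); point 16 mm out from the face. In any run one of them, either one, is over the base plate, 39 mm ahead of seat in plan: pack under that one. The other hangs 130 mm to its left over the bare bench: ignore it. This one is 70 mm above the top of the base plate
- pk08_mid (a point): loose plywood packer, a flat plate 110 mm long (its x) x 50 mm wide (its y) x 8 mm thick, 0.048 kg, lying flat on the bench (may be absent). Site at its centre, half-way up
- pk12_mid (a point): loose plywood packer, a flat plate 110 mm long (its x) x 50 mm wide (its y) x 12 mm thick, 0.072 kg, lying flat on the bench (may be absent). Site at its centre, half-way up
- pk16_mid (a point): loose plywood packer, a flat plate 110 mm long (its x) x 50 mm wide (its y) x 16 mm thick, 0.096 kg, lying flat on the bench (may be absent). Site at its centre, half-way up
- pk20_mid (a point): loose plywood packer, a flat plate 110 mm long (its x) x 50 mm wide (its y) x 20 mm thick, 0.12 kg, lying flat on the bench (may be absent). Site at its centre, half-way up
- pk24_mid (a point): loose plywood packer, a flat plate 110 mm long (its x) x 50 mm wide (its y) x 24 mm thick, 0.144 kg, lying flat on the bench (may be absent). Site at its centre, half-way up
- pk28_mid (a point): loose plywood packer, a flat plate 110 mm long (its x) x 50 mm wide (its y) x 28 mm thick, 0.168 kg, lying flat on the bench (may be absent). Site at its centre, half-way up
- worn_mid (a point): old worn packer strip, dark wood, 110 mm long (its x) x 40 mm wide x 10 mm thick, 0.05 kg, lying flat on the base plate with its inner end 15 to 22 mm under the foot. Site at its centre, half-way up
- tray_in (a point): centre of the inner floor of the grey scrap tray, outside 170 mm (x) x 130 mm (y) x 45 mm high, walls and floor 5 mm, open at the top, fixed
- dial (a joint): recessed lock dial on the instrument's front deck (deck 100 mm above the bench): value in rad, 0 to 0.3 at the start, grows clockwise seen from above, hard stop at 1.6 (locked). It turns with light friction (0.06 N m) and stays where it is left
- dial_grip (a point): on the dial's vertical axis, at gripping height. Black bar 46 mm long (along this point's x, which turns with it), 14 mm thick, from 25 mm below to 7 mm above this point, on a round skirt of radius 24 mm, top 23 mm below this point. Around it a fixed guard ring, radius 56 inside, 62 outside, rim 7 mm above this point: fingers go between bar and ring. A panel 165 mm high begins 92 mm behind the axis
- jar: glass jar with a metal cap, 56 mm across, 75 mm high; a bystander, origin at the centre of its underside
- driver: screwdriver, 200 mm; a bystander, origin at the centre of its underside
- panel_meter: black panel meter, 90 x 100 x 50 mm; a bystander, origin at the centre of its underside
- mug: white mug, 76 mm across, 90 mm high; a bystander, origin at the centre of its underside
- tape: tape roll, 90 mm across, 24 mm high; a bystander, origin at the centre of its underside
- spanner: spanner, 180 mm; a bystander, origin at the centre of its underside
- carton: small carton, 100 x 70 x 60 mm; a bystander, origin at the centre of its underside
Things that resemble listed ones, but are neither listed nor needed, are in the scene too. Leave any blue or green look-alike of the part that bears pk08_mid alone. There is more than one size of the part that bears worn_mid; the job needs the larger.

How it is judged:
On the way, in this order (a step that is already met when the one before it is completed fails the run):
1. the worn strip lies in the scrap tray (x of worn_mid in the frame of tray_in between -0.08 and 0.08 m and y of worn_mid in the frame of tray_in between -0.06 and 0.06 m and z of worn_mid in the frame of tray_in below 0.03 m), for 0.2 s.
2. the packers under the foot fill the gap with less than 4 mm of play, each fully home and let go; spare packers are clear (((horizontal distance between pk08_mid and foot_a_under below 0.06 m and horizontal distance between pk08_mid and seat below 0.016 m and z of pk08_mid in the frame of foot_a_under above -0.008 m) or (horizontal distance between pk08_mid and foot_b_under below 0.06 m and horizontal distance between pk08_mid and seat below 0.016 m and z of pk08_mid in the frame of foot_b_under above -0.008 m) or (horizontal distance between pk12_mid and foot_a_under below 0.06 m and horizontal distance between pk12_mid and seat below 0.016 m and z of pk12_mid in the frame of foot_a_under above -0.01 m) or (horizontal distance between pk12_mid and foot_b_under below 0.06 m and horizontal distance between pk12_mid and seat below 0.016 m and z of pk12_mid in the frame of foot_b_under above -0.01 m) or (horizontal distance between pk16_mid and foot_a_under below 0.06 m and horizontal distance between pk16_mid and seat below 0.016 m and z of pk16_mid in the frame of foot_a_under above -0.012 m) or (horizontal distance between pk16_mid and foot_b_under below 0.06 m and horizontal distance between pk16_mid and seat below 0.016 m and z of pk16_mid in the frame of foot_b_under above -0.012 m) or (horizontal distance between pk20_mid and foot_a_under below 0.06 m and horizontal distance between pk20_mid and seat below 0.016 m and z of pk20_mid in the frame of foot_a_under above -0.014 m) or (horizontal distance between pk20_mid and foot_b_under below 0.06 m and horizontal distance between pk20_mid and seat below 0.016 m and z of pk20_mid in the frame of foot_b_under above -0.014 m) or (horizontal distance between pk24_mid and foot_a_under below 0.06 m and horizontal distance between pk24_mid and seat below 0.016 m and z of pk24_mid in the frame of foot_a_under above -0.016 m) or (horizontal distance between pk24_mid and foot_b_under below 0.06 m and horizontal distance between pk24_mid and seat below 0.016 m and z of pk24_mid in the frame of foot_b_under above -0.016 m) or (horizontal distance between pk28_mid and foot_a_under below 0.06 m and horizontal distance between pk28_mid and seat below 0.016 m and z of pk28_mid in the frame of foot_a_under above -0.018 m) or (horizontal distance between pk28_mid and foot_b_under below 0.06 m and horizontal distance between pk28_mid and seat below 0.016 m and z of pk28_mid in the frame of foot_b_under above -0.018 m)) and ((x of pk08_mid in the frame of seat between -0.01 and 0.006 m and y of pk08_mid in the frame of seat between -0.012 and 0.012 m and angle between the x axis of pk08_mid and the x axis of seat, either way round below 0.17 rad and angle between pk08_mid's own z axis and vertical below 0.06 rad) or horizontal distance between pk08_mid and seat above 0.085 m) and ((x of pk12_mid in the frame of seat between -0.01 and 0.006 m and y of pk12_mid in the frame of seat between -0.012 and 0.012 m and angle between the x axis of pk12_mid and the x axis of seat, either way round below 0.17 rad and angle between pk12_mid's own z axis and vertical below 0.06 rad) or horizontal distance between pk12_mid and seat above 0.085 m) and ((x of pk16_mid in the frame of seat between -0.01 and 0.006 m and y of pk16_mid in the frame of seat between -0.012 and 0.012 m and angle between the x axis of pk16_mid and the x axis of seat, either way round below 0.17 rad and angle between pk16_mid's own z axis and vertical below 0.06 rad) or horizontal distance between pk16_mid and seat above 0.085 m) and ((x of pk20_mid in the frame of seat between -0.01 and 0.006 m and y of pk20_mid in the frame of seat between -0.012 and 0.012 m and angle between the x axis of pk20_mid and the x axis of seat, either way round below 0.17 rad and angle between pk20_mid's own z axis and vertical below 0.06 rad) or horizontal distance between pk20_mid and seat above 0.085 m) and ((x of pk24_mid in the frame of seat between -0.01 and 0.006 m and y of pk24_mid in the frame of seat between -0.012 and 0.012 m and angle between the x axis of pk24_mid and the x axis of seat, either way round below 0.17 rad and angle between pk24_mid's own z axis and vertical below 0.06 rad) or horizontal distance between pk24_mid and seat above 0.085 m) and ((x of pk28_mid in the frame of seat between -0.01 and 0.006 m and y of pk28_mid in the frame of seat between -0.012 and 0.012 m and angle between the x axis of pk28_mid and the x axis of seat, either way round below 0.17 rad and angle between pk28_mid's own z axis and vertical below 0.06 rad) or horizontal distance between pk28_mid and seat above 0.085 m) and contact force between the fingers and pk08 below 0.05 N and contact force between the fingers and pk12 below 0.05 N and contact force between the fingers and pk16 below 0.05 N and contact force between the fingers and pk20 below 0.05 N and contact force between the fingers and pk24 below 0.05 N and contact force between the fingers and pk28 below 0.05 N), for 0.3 s.
3. the dial is turned clockwise to its stop (value of joint dial above 1.45 rad), for 0.2 s.
At the end, for the whole second after the job is handed in: Worn strip in the tray; stack top less than 4 mm below the foot; every packer home (within 10 mm of the stop, 12 mm beside the seat point, 0.17 rad, flat) or its centre over 85 mm from the seat point in plan; dial past 1.45 rad; all at rest, let go (all of step 1 and all of step 2 and linear speed of each of pk08, pk12, pk16, pk20, pk24, pk28, worn below 0.02 m/s and value of joint dial above 1.45 rad); the robot touches nothing.
It fails at once if the foot is forced: more than 30 N on it from anything (contact force between any of foot_a, foot_b and anything else above 30 N).
It fails at once if a bystander is moved more than 40 mm (distance of any of jar, driver, panel_meter, mug, tape, spanner, carton from where it was at the start of the episode above 0.04 m).
Of pk08, pk12, pk16, pk20, pk24, pk28 only 5 to 6 are there at a start; the rules pass over those that are not, and their reading is None.
At some moment in a run one of pk08, pk12, pk16, pk20, pk24, pk28 may be knocked a few centimetres aside while the robot is not near it.
Once in a run the grip may slacken for a moment while it holds something.
It also fails if it takes over 208 s, if anything falls off the work surface, if the arm or the gripper's body presses on something with over 40 N, if the wrist force passes 120 N, or if a joint passes its speed limit or range.

## Working session

There is one attempt and no reset: what is moved stays moved. The work goes in short steps, Python scripts to look and compute and a tool call to move; the robot and the scene stay as the last step left them, time stands still between calls to the robot, and variables do not carry over. Pictures are saved under pics/ and viewed, and the job is handed in when it is done.

Besides the shell and the picture viewer there is one more tool, called after ">>>" as name(argument=value, ...) on one line, values as JSON. play_rows: Moves the arm, as the interface text tells. Its arguments: {"type":"object","properties":{"twist":{"type":"array","items":{"type":"array","items":{"type":"number"}}},"offset":{"type":"array","items":{"type":"array","items":{"type":"number"}}},"fingers":{"type":"array","items":{"type":"number"}},"squeeze":{"type":"number"}},"required":["twist","offset","fingers"]}

```bash
ls; mkdir -p pics; cat > h.py <<'E'
import numpy as np, cv2
from workcell import status, vision, arm
def snap(name, fn):
    d=vision.read_camera(name); cv2.imwrite('pics/'+fn+'.png', d['color'][:,:,::-1]); np.savez('pics/'+fn+'.npz',K=d['camera_matrix'],R=d['R'],t=d['t'],c=d['color']); return d
def load(fn):
    z=np.load('pics/'+fn+'.npz'); return dict(camera_matrix=z['K'],R=z['R'],t=z['t'],color=z['c'])
def ray(d,uv):
    K=np.array(d['camera_matrix']);R=np.array(d['R']);t=np.array(d['t']).ravel()
    v=R.T@np.linalg.solve(K,np.array([uv[0],uv[1],1.])); return -R.T@t, v/np.linalg.norm(v)
def onz(d,uv,z):
    o,v=ray(d,uv); return o+v*(z-o[2])/v[2]
def proj(d,X):
    p=np.array(d['camera_matrix'])@(np.array(d['R'])@np.array(X)+np.array(d['t']).ravel()); return p[:2]/p[2]
E
python3 - <<'E'
from h import *
for n in ['side','top','wrist']:
    d=snap(n,n+'0'); o,v=ray(d,(320,240)); print(n,o.round(3),v.round(3),np.array(d['camera_matrix'])[0,0])
print(status.observe())
E
```

```text
pics
side [-0.268 -0.787  0.995] [ 0.538  0.541 -0.647] 594.191083281055
top [ 4.280e-01 -1.000e-03  1.188e+00] [ 0.043  0.018 -0.999] 455.1301435636624
wrist [0.1   0.646 0.373] [ 0.279 -0.092 -0.956] 375.1882474673957
{'clock': 0.15, 'joints': array([-1.36781862,  0.62909899,  0.03844065,  1.51810274, -0.02700273,
        0.99630167, -0.02000596]), 'qd': array([ 0.00043586, -0.00165725,  0.0009916 , -0.00363767, -0.0013267 ,
       -0.00096408, -0.00018428]), 'effort': array([ 1.91516578e-03, -5.63794935e+01,  1.22825336e+00, -1.93651521e+01,
        1.12714901e-02,  7.34737114e-03, -4.83761895e-06]), 'tool_pos': array([0.17245157, 0.62623656, 0.23063405]), 'ee_rot': array([-1.57079305e+00,  1.39343012e-03,  1.30201825e+00]), 'force': array([-0.01646791, -0.22223458, -0.05370323]), 'ft_torque': array([-0.00485257, -0.05443249, -0.04690402]), 'finger_gap': 0.08511310443809805}
```

View pictures.

View pics/top0.png

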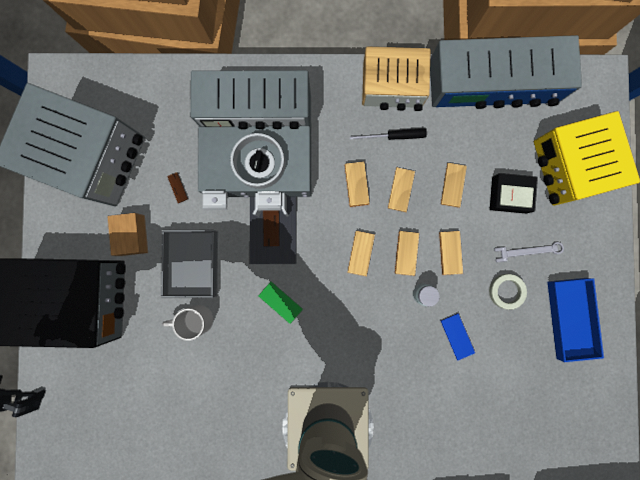

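View pics/side0.png

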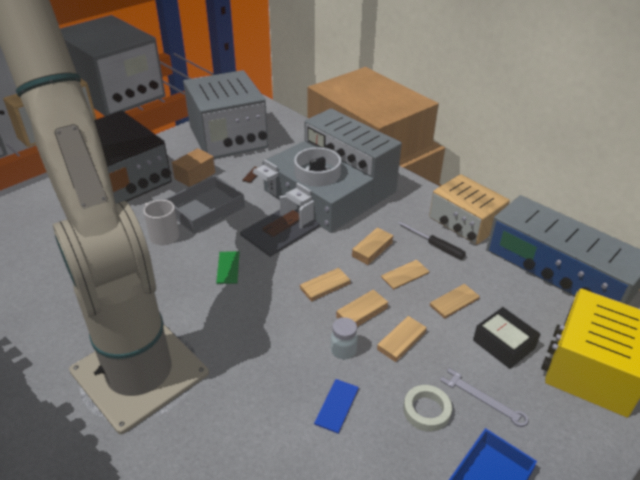

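View pics/wrist0.png

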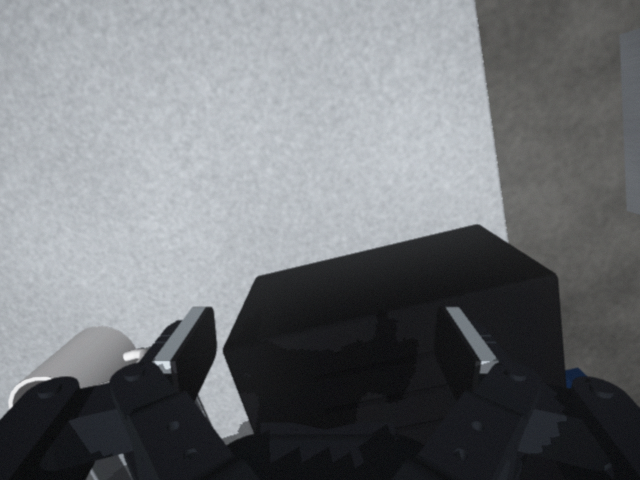

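```bash
python3 - <<'E'
import cv2
t=cv2.imread('pics/top0.png'); s=cv2.imread('pics/side0.png')
cv2.imwrite('pics/c1.png',cv2.resize(t[100:280,150:350],None,fx=4,fy=4,interpolation=cv2.INTER_CUBIC)[:600,:800])
cv2.imwrite('pics/c2.png',cv2.resize(s[220:360,290:490],None,fx=4,fy=4,interpolation=cv2.INTER_CUBIC))
cv2.imwrite('pics/c3.png',cv2.resize(s[130:270,220:420],None,fx=4,fy=4,interpolation=cv2.INTER_CUBIC))
E
```

```text
(no output)
```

View pics/c1.png

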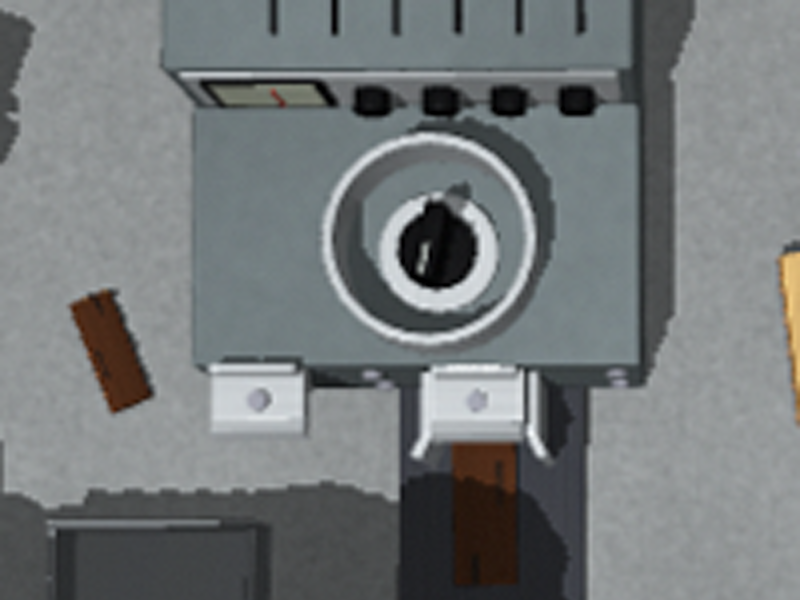

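View pics/c2.png

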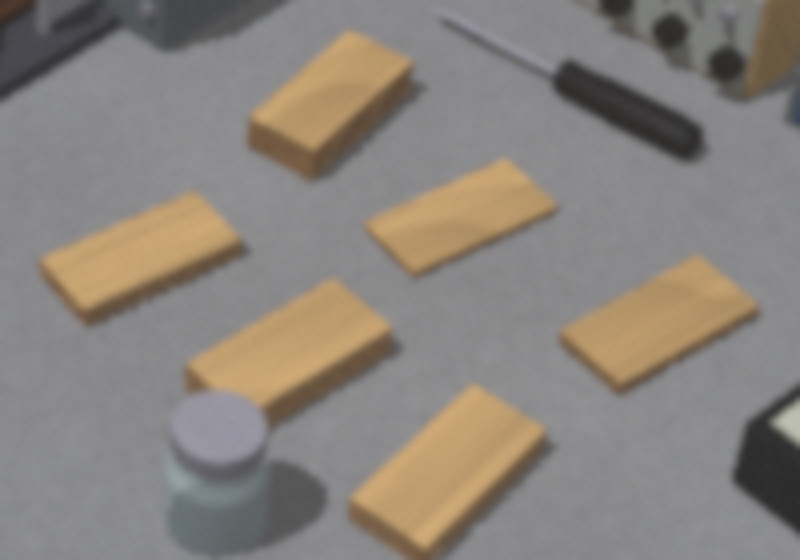

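View pics/c3.png

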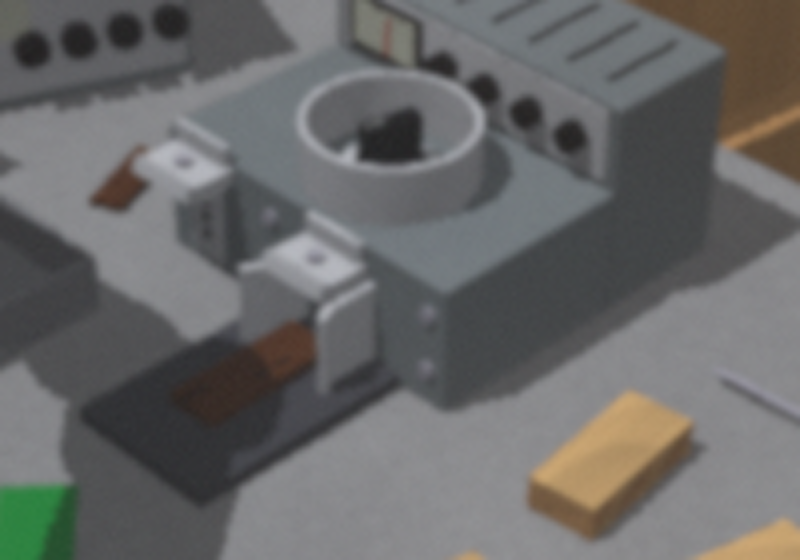

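```bash
cat > tri.py <<'E'
from h import *
def tri(d1,p1,d2,p2):
    o1,v1=ray(d1,p1);o2,v2=ray(d2,p2)
    A=np.stack([v1,-v2],1); s,_,_,_=np.linalg.lstsq(A,o2-o1,rcond=None)
    a=o1+s[0]*v1;b=o2+s[1]*v2; return (a+b)/2,np.linalg.norm(a-b)
E
python3 - <<'E'
from tri import *
print(arm.hold_point_z)
for n in ['top0','side0']:
    d=load(n); hsv=cv2.cvtColor(d['color'],cv2.COLOR_RGB2HSV)
    m=cv2.inRange(hsv,(8,70,100),(28,255,255))
    nn,lab,st,ce=cv2.connectedComponentsWithStats(m)
    for i in range(1,nn):
        if 150<st[i,4]<3000:
            vs=hsv[lab==i]
            print(n,st[i],ce[i].round(1), np.percentile(vs[:,2],[5,25,50,75,95]), vs.mean(0).round())
E
```

```text
0.0187
top0 [  48    0  175   49 2854] [151.7  20.7] [100. 118. 173. 179. 186.] [ 16. 138. 155.]
top0 [459   0   9  39 322] [462.9  19.2] [115.15 165.25 179.   182.   188.  ] [ 16. 137. 170.]
top0 [489   0 151   7 988] [560.3   2.9] [104.   162.75 175.   180.   187.  ] [ 16. 137. 166.]
top0 [476   8  27  29 161] [489.8  22.8] [100. 100. 101. 101. 102.] [ 16. 140. 101.]
top0 [579  33  38  14 302] [598.8  41.5] [117.05 164.   172.   180.   186.  ] [ 16. 136. 166.]
top0 [345 161  25  46 884] [356.5 183.8] [150.15 198.   206.   216.   227.  ] [ 19. 121. 203.]
top0 [441 163  26  45 840] [453.4 184.6] [143.95 195.   202.   207.   213.  ] [ 19. 121. 197.]
top0 [388 167  27  45 818] [400.9 189.3] [166. 199. 208. 218. 227.] [ 19. 119. 206.]
top0 [108 213  29  22 531] [122.1 223.2] [128.5 175.  181.  184.  188. ] [ 16. 135. 176.]
top0 [348 231  27  45 848] [360.7 253. ] [169.35 215.   223.   227.   230.  ] [ 19. 118. 216.]
top0 [395 231  24  45 884] [406.7 252.9] [152.15 209.   216.   223.   228.  ] [ 19. 119. 210.]
top0 [439 231  24  44 879] [450.9 252.3] [149.9 210.  216.  223.  231. ] [ 19.
[... 484 characters left out ...]
 238] [199.4 155.9] [106.   141.   159.5  164.75 167.  ] [ 15. 114. 150.]
side0 [ 434  174   75   70 2036] [473.4 200.4] [106. 151. 181. 196. 206.] [ 17. 105. 170.]
side0 [352 228  41  36 731] [371.  244.9] [111.  152.5 181.  188.  197. ] [ 17. 106. 168.]
side0 [382 260  47  29 685] [404.6 273.8] [143.2 178.  184.  194.  199. ] [ 17. 105. 182.]
side0 [300 268  50  33 842] [324.4 283.7] [105. 173. 195. 199. 202.] [ 17. 105. 179.]
side0 [430 284  49  34 839] [454.  300.4] [123. 173. 180. 184. 188.] [ 17. 104. 173.]
side0 [337 290  51  35 939] [363.4 307.3] [102. 178. 189. 196. 202.] [ 17. 105. 176.]
side0 [ 378  316   48   45 1107] [401.2 338.2] [112.  181.5 192.  197.  204. ] [ 17. 105. 180.]
```

```bash
cat > pk.py <<'E'
from tri import *
def faces(d,frac=0.87,minv=100,up=4):
    c=cv2.resize(d['color'],None,fx=up,fy=up,interpolation=cv2.INTER_CUBIC)
    hsv=cv2.cvtColor(c,cv2.COLOR_RGB2HSV)
    m=cv2.inRange(hsv,(8,60,minv),(28,255,255)); out=[]
    n,lab,st,ce=cv2.connectedComponentsWithStats(m)
    for i in range(1,n):
        if 450*up*up<st[i,4]<1700*up*up:
            v=hsv[...,2]; th=frac*np.percentile(v[lab==i],60)
            mm=((lab==i)&(v>th)).astype(np.uint8)
            mm=cv2.morphologyEx(mm,cv2.MORPH_OPEN,np.ones((5,5)))
            cs,_=cv2.findContours(mm,cv2.RETR_EXTERNAL,cv2.CHAIN_APPROX_NONE); k=max(cs,key=cv2.contourArea)
            M=cv2.moments(k); ctr=(np.array([M['m10'],M['m01']])/M['m00']+.5)/up-.5
            r=cv2.minAreaRect(k); out.append((ctr,M['m00']/up/up,r))
    return out
E
python3 - <<'E'
from pk import *
dt,ds=load('top0'),load('side0')
T=faces(dt);S=faces(ds)
for c,a,r in T:
    best=None
    for c2,a2,r2 in S:
        X,g=tri(dt,c,ds,c2)
        if best is None or g<best[1]: best=(X,g,c2,a2)
    print('top',c.round(1),round(a),'side',best[2].round(1),round(best[3]),'X',best[0].round(4),'gap',round(best[1],4))
E
```

```text
top [143.8   5.6] 1095 side [362.1 305.6] 737 X [ 3.1913  2.0204 -3.675 ] gap 0.013
top [558.    2.4] 746 side [454.2 299. ] 719 X [ 0.7692 -0.4005  0.1738] gap 0.4448
top [160.   40.3] 679 side [362.1 305.6] 737 X [ 2.2609  1.3414 -2.4763] gap 0.1091
top [356.7 183.2] 767 side [372.2 241.7] 541 X [ 0.6243 -0.0747  0.0299] gap 0.0027
top [453.8 184.5] 744 side [454.2 299. ] 719 X [ 0.6239 -0.328   0.0143] gap 0.0027
top [401.1 189.2] 735 side [404.4 272.9] 614 X [ 0.6121 -0.1914  0.0107] gap 0.0028
top [121.8 222.9] 467 side [161.6 110.5] 1395 X [0.4607 0.463  0.2398] gap 0.1067
top [360.7 253.3] 739 side [324.3 281.7] 631 X [ 0.4452 -0.0855  0.0185] gap 0.0028
top [407.1 253.1] 775 side [362.1 305.6] 737 X [ 0.4461 -0.2037  0.0274] gap 0.0038
top [451.5 252.6] 779 side [401.5 335.7] 894 X [ 0.4471 -0.318   0.0216] gap 0.0023
```

```bash
python3 - <<'E'
from pk import *
dt,ds=load('top0'),load('side0')
f1=lambda x,y:((x+.5)/4-.5+150,(y+.5)/4-.5+100)
f3=lambda x,y:((x+.5)/4-.5+220,(y+.5)/4-.5+130)
print('L',tri(dt,f1(259,400),ds,f3(184,162)))
print('R',tri(dt,f1(476,400),ds,f3(316,258)))
# worn strip corners at z=0.022 (top view)
hsv=cv2.cvtColor(dt['color'],cv2.COLOR_RGB2HSV)
# plate front edge corners etc
print('plate', [onz(dt,f1(*p),0.012).round(4) for p in [(400,420),(588,420)]])
print('worn',[onz(dt,f1(*p),0.022).round(4) for p in [(454,582),(518,584),(517,445),(454,443)]])
print('deck edge',[onz(dt,f1(*p),0.100).round(4) for p in [(195,364),(640,366)]])
print('ring ctr', onz(dt,f1(431,239),0.135).round(4))
def at(d,uv,z):return onz(d,uv,z)
E
python3 - <<'E'
import cv2
t=cv2.imread('pics/top0.png')
cv2.imwrite('pics/c4.png',cv2.resize(t[190:275,140:340],None,fx=4,fy=4,interpolation=cv2.INTER_CUBIC))
cv2.imwrite('pics/c5.png',cv2.resize(t[125:200,220:300],None,fx=8,fy=8,interpolation=cv2.INTER_CUBIC))
E
```

```text
L (array([0.57229419, 0.27100908, 0.10073444]), np.float64(0.0032050513111931225))
R (array([0.5744583 , 0.14259327, 0.08731016]), np.float64(0.003624035076492378))
plate [array([0.5699, 0.2028, 0.012 ]), array([0.5701, 0.081 , 0.012 ])]
worn [array([0.4646, 0.1656, 0.022 ]), array([0.4634, 0.1246, 0.022 ]), array([0.5527, 0.1258, 0.022 ]), array([0.5539, 0.1663, 0.022 ])]
deck edge [array([0.5928, 0.3109, 0.1   ]), array([0.5921, 0.0438, 0.1   ])]
ring ctr [0.6611 0.1644 0.135 ]
```

View pics/c4.png

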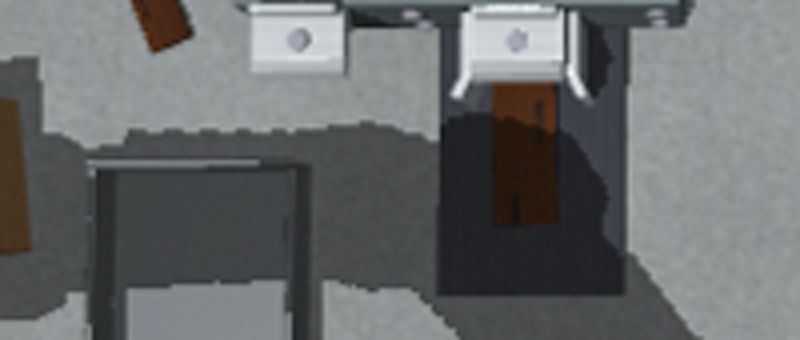

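View pics/c5.png

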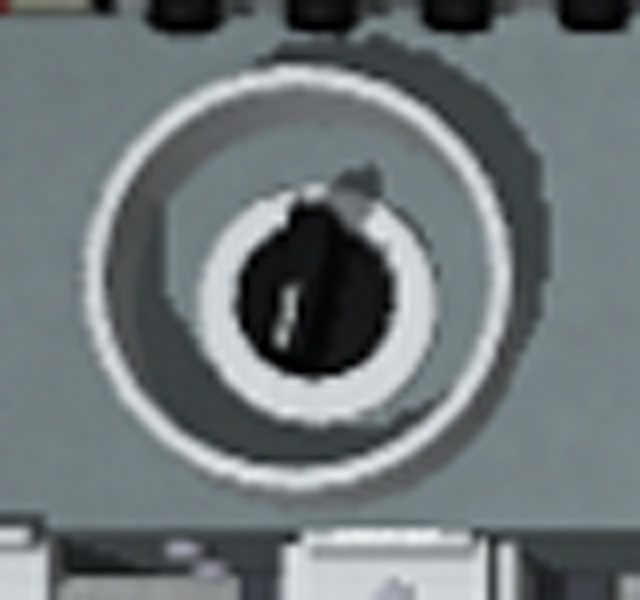

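>>> play_rows(twist=[[0,0,1.5],[0,0,1.5],[0,0,1.5],[0,0,1.5],[0,0,1.5],[0,0,1.5],[0,0,1.5],[0,0,1.5],[0,0,1.5],[0,0,1.5],[0,0,0],[0,0,0],[0,0,0],[0,0,0]], offset=[[0,0,30],[22,-33,0],[26,-40,0],[26,-40,0],[26,-40,0],[26,-40,0],[26,-40,0],[26,-40,0],[26,-40,0],[26,-40,0],[26,-40,0],[26,-40,0],[22,-30,0],[0,0,0]], fingers=[0.75,0.75,0.75,0.75,0.75,0.75,0.75,0.75,0.75,0.75,0.75,0.75,0.75,0.75], squeeze=60)

```text
clock: 1.55
tool_pos: [0.48, 0.1421, 0.2584]
ee_rot: [-1.57, 0.005, 1.58]
force: [0.8, 0.8, 0.5]
finger_gap: 0.0642
```

```bash
python3 - <<'E'
from h import *
s=status.observe(); print({k:np.round(v,3) for k,v in s.items()})
E
```

```text
{'clock': np.float64(1.55), 'joints': array([-0.384,  0.383,  0.052,  1.891, -0.02 ,  0.871,  1.257]), 'qd': array([-0.016, -0.009, -0.056,  0.028, -0.033,  0.01 , -0.016]), 'effort': array([  0.612, -40.623,   1.201, -17.945,   0.123,  -0.044,   0.411]), 'tool_pos': array([0.48 , 0.142, 0.258]), 'ee_rot': array([-1.57 ,  0.005,  1.58 ]), 'force': array([0.768, 0.84 , 0.491]), 'ft_torque': array([ 0.001, -0.034,  0.014]), 'finger_gap': np.float64(0.064)}
```

>>> play_rows(twist=[[0,0,0],[0,0,0],[0,0,0],[0,0,0],[0,0,0]], offset=[[3,1,-40],[3,1,-40],[2,1,-40],[0,0,-35],[0,0,0]], fingers=[0.75,0.75,0.75,0.75,0.75])

```text
clock: 2.05
tool_pos: [0.4897, 0.1457, 0.1002]
ee_rot: [-1.576, 0.001, 1.576]
force: [0.1, 0.2, 0.2]
finger_gap: 0.0638
```

```bash
python3 - <<'E'
from h import *
for n in ['wrist','top','side']: snap(n,n+'1')
s=cv2.imread('pics/side1.png'); cv2.imwrite('pics/c6.png',cv2.resize(s[120:270,180:380],None,fx=4,fy=4,interpolation=cv2.INTER_CUBIC))
E
```

```text
(no output)
```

View pics/wrist1.png

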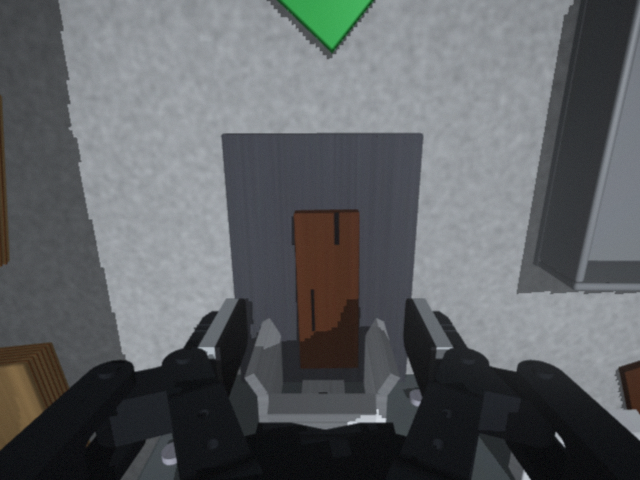

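View pics/c6.png

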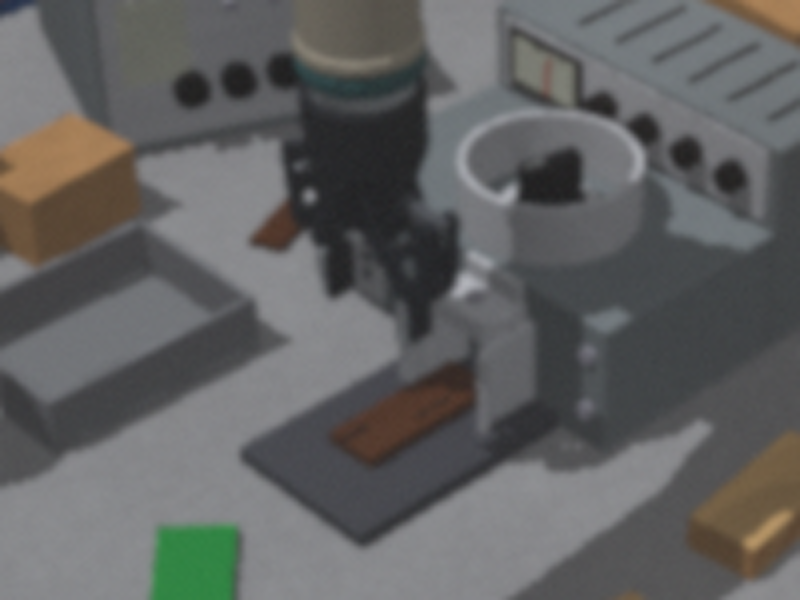

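```bash
python3 - <<'E'
from h import *
d=load('wrist1')
print('strip end',[onz(d,p,.022).round(4) for p in [(295,211),(358,211)]])
print('plate',[onz(d,p,.012).round(4) for p in [(222,134.5),(422,134.5),(233,290),(411,290)]])
print('cheek far? inner bottoms',[onz(d,p,.012).round(4) for p in [(283,367),(366,367),(284,393),(364,393)]])
dt=load('top0'); print('plate front',[onz(dt,((x+.5)/4-.5+140,(y+.5)/4-.5+190),.012).round(4) for x,y in [(438,295),(626,295)]])
print('tray rim outer',[onz(dt,p,.045).round(4) for p in [(162,231),(217,231),(162,297),(217,297)]])
print('strip top cam',[onz(dt,((x+.5)/4-.5+140,(y+.5)/4-.5+190),.022).round(4) for x,y in [(493,224),(558,226)]])
E
```

```text
strip end [array([0.4645, 0.1267, 0.022 ]), array([0.4643, 0.1646, 0.022 ])]
plate [array([0.4208, 0.0836, 0.012 ]), array([0.4202, 0.2017, 0.012 ]), array([0.5213, 0.0833, 0.012 ]), array([0.5205, 0.2027, 0.012 ])]
cheek far? inner bottoms [array([0.5816, 0.1151, 0.012 ]), array([0.5812, 0.1748, 0.012 ]), array([0.6041, 0.1153, 0.012 ]), array([0.6037, 0.1742, 0.012 ])]
plate front [array([0.4178, 0.2028, 0.012 ]), array([0.418 , 0.0816, 0.012 ])]
tray rim outer [array([0.499 , 0.4166, 0.045 ]), array([0.4992, 0.2785, 0.045 ]), array([0.3339, 0.4137, 0.045 ]), array([0.3341, 0.2765, 0.045 ])]
strip top cam [array([0.4633, 0.1662, 0.022 ]), array([0.4621, 0.1246, 0.022 ])]
```

>>> play_rows(twist=[[0,0,0],[0,0,0],[0,0,0],[0,0,0],[0,0,0]], offset=[[0,0,-40],[0,0,-33],[0,0,-7],[0,0,-3],[0,0,0]], fingers=[0.75,0.75,0.75,0.75,0.75])

```text
clock: 2.7
tool_pos: [0.5032, 0.1507, 0.0314]
ee_rot: [-1.607, -0.009, 1.577]
force: [0.5, 0.3, 0.5]
finger_gap: 0.064
```

>>> play_rows(twist=[[0,0,0],[0,0,0]], offset=[[0,0,-2],[0,0,0]], fingers=[0.75,0.75])

```text
clock: 2.9
tool_pos: [0.5051, 0.1514, 0.0323]
ee_rot: [-1.612, -0.011, 1.577]
force: [-0.9, -0.5, -1.2]
finger_gap: 0.0642
```

```bash
python3 - <<'E'
from h import *
for n in ['side']: snap(n,n+'2')
s=cv2.imread('pics/side2.png'); cv2.imwrite('pics/c7.png',cv2.resize(s[150:270,220:350],None,fx=5,fy=5,interpolation=cv2.INTER_CUBIC))
E
```

```text
(no output)
```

View pics/c7.png

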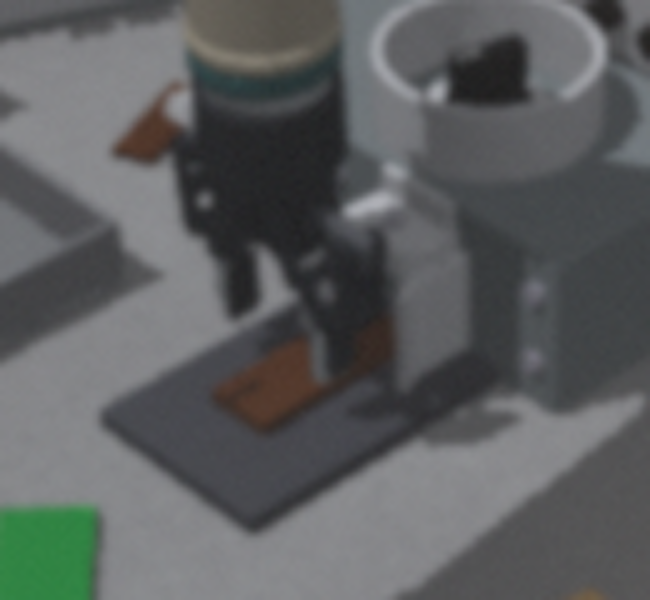

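```bash
python3 - <<'E'
from h import *
s=status.observe(); print({k:np.round(v,3) for k,v in s.items()})
E
```

```text
{'clock': np.float64(2.95), 'joints': array([-0.361,  0.758,  0.022,  2.044, -0.04 ,  0.296,  1.269]), 'qd': array([ 0.001,  0.009, -0.001,  0.001,  0.002, -0.004,  0.001]), 'effort': array([-2.4000e-02, -5.0358e+01,  1.1140e+00, -7.5760e+00,  6.0000e-03,
       -1.3100e-01, -0.0000e+00]), 'tool_pos': array([0.505, 0.151, 0.032]), 'ee_rot': array([-1.612, -0.011,  1.577]), 'force': array([ 0.241, -0.755,  0.687]), 'ft_torque': array([ 0.01 ,  0.026, -0.021]), 'finger_gap': np.float64(0.064)}
```

```bash
cat > kin.py <<'E'
import numpy as np
from scipy.optimize import least_squares
# q2,q4,q6,r,z
D=np.array([[.62910,1.51810,.99630,np.hypot(.17245,.62624),.23063],[.383,1.891,.871,np.hypot(.480,.1421),.2584],[.758,2.044,.296,np.hypot(.5051,.1514),.0323]])
def fk(p,q2,q4,q6):
    h,L1,L2,T,e=p
    a=q2;b=q2+q4;c=q2+q4+q6
    r=L1*np.sin(a)+e*np.cos(a)-e*np.cos(b)+L2*np.sin(b)+T*np.sin(c)
    z=h+L1*np.cos(a)-e*np.sin(a)+e*np.sin(b)+L2*np.cos(b)+T*np.cos(c)
    return r,z
def res(p):
    o=[]
    for q2,q4,q6,r,z in D:
        a,b=fk(p,q2,q4,q6); o+=[a-r,b-z]
    return np.array(o+[1e-3*(p[0]-.3)])
P=least_squares(res,[.3,.5,.4,.3,0.0]).x
def solve(r,z,tilt):
    # fingers tip outward by tilt: q2+q4+q6=pi-tilt
    f=lambda q:np.array(fk(P,q[0],q[1],np.pi-tilt-q[0]-q[1]))-[r,z]
    s=least_squares(f,[.6,1.9]); q=s.x; return q[0],q[1],np.pi-tilt-q.sum(),np.abs(s.fun).max()
if __name__=='__main__':
    print(P,res(P))
    for r,z in [(.51,.015),(.52,.015),(.52,.03),(.52,.045),(.52,.06),(.59,.015),(.66,.005),(.52,.005),(.49,.005),(.42,.005)]:
        print(r,z,[ (t,np.round(solve(r,z,np.radians(t))[2],2)) for t in (0,5,10,15,20)])
E
python3 kin.py
```

```text
[0.31777929 0.55810498 0.38183439 0.33061672 0.00121244] [-4.30591713e-07 -8.18796645e-06  1.00566152e-05 -1.36095244e-05
 -1.12891729e-07  2.17792908e-05  1.77792892e-05]
0.51 0.015 [(0, np.float64(0.3)), (5, np.float64(0.15)), (10, np.float64(-0.01)), (15, np.float64(-0.18)), (20, np.float64(-0.36))]
0.52 0.015 [(0, np.float64(0.32)), (5, np.float64(0.17)), (10, np.float64(0.01)), (15, np.float64(-0.16)), (20, np.float64(-0.33))]
0.52 0.03 [(0, np.float64(0.35)), (5, np.float64(0.2)), (10, np.float64(0.04)), (15, np.float64(-0.12)), (20, np.float64(-0.29))]
0.52 0.045 [(0, np.float64(0.38)), (5, np.float64(0.23)), (10, np.float64(0.08)), (15, np.float64(-0.08)), (20, np.float64(-0.26))]
0.52 0.06 [(0, np.float64(0.41)), (5, np.float64(0.27)), (10, np.float64(0.12)), (15, np.float64(-0.04)), (20, np.float64(-0.21))]
0.59 0.015 [(0, np.float64(0.46)), (5, np.float64(0.31)), (10, np.float64(0.16)), (15, np.float64(0.0)), (20, np.float64(-0.17))]
0.66 0.005 [(0, np.float64(0.59)), (5, np.float64(0.44)), (10, np.float64(0.29)), (15, np.float64(0.13)), (20, np.float64(-0.03))]
0.52 0.005 [(0, np.float64(0.3)), (5, np.float64(0.15)), (10, np.float64(-0.01)), (15, np.float64(-0.18)), (20, np.float64(-0.36))]
0.49 0.005 [(0, np.float64(0.23)), (5, np.float64(0.08)), (10, np.float64(-0.08)), (15, np.float64(-0.26)), (20, np.float64(-0.44))]
0.42 0.005 [(0, np.float64(0.07)), (5, np.float64(-0.09)), (10, np.float64(-0.27)), (15, np.float64(-0.46)), (20, np.float64(-0.67))]
```

>>> play_rows(twist=[[-0.6,2.3,0],[0,0,0],[0,0,0]], offset=[[-8,-3,8],[-7,-3,0],[0,0,0]], fingers=[0.75,0.75,0.75])

```text
clock: 3.25
tool_pos: [0.4903, 0.1453, 0.0419]
ee_rot: [-1.574, -0.001, 1.576]
force: [-0.6, -0.3, -0.2]
finger_gap: 0.064
```

```bash
python3 - <<'E'
from h import *
s=status.observe(); print({k:np.round(v,3) for k,v in s.items()})
E
```

```text
{'clock': np.float64(3.25), 'joints': array([-0.356,  0.738,  0.02 ,  2.048, -0.039,  0.353,  1.272]), 'qd': array([ 0.   , -0.01 ,  0.002, -0.042,  0.001, -0.008,  0.001]), 'effort': array([-4.800e-02, -5.093e+01,  1.051e+00, -8.538e+00,  2.000e-03,
       -1.120e-01,  6.000e-03]), 'tool_pos': array([0.49 , 0.145, 0.042]), 'ee_rot': array([-1.574e+00, -1.000e-03,  1.576e+00]), 'force': array([-0.555, -0.35 , -0.168]), 'ft_torque': array([0.011, 0.045, 0.032]), 'finger_gap': np.float64(0.064)}
```

>>> play_rows(twist=[[0,-1,0],[0,-1,0],[0,0,0],[0,0,0]], offset=[[0,0,-6],[0,0,-6],[0,0,-6],[0,0,0]], fingers=[0.75,0.75,0.75,0.75])

```text
clock: 3.65
tool_pos: [0.4904, 0.1452, 0.0235]
ee_rot: [-1.613, -0.002, 1.576]
force: [0.9, -0.2, 0.4]
finger_gap: 0.0641
```

```bash
python3 - <<'E'
from h import *
s=status.observe(); print({k:np.round(v,3) for k,v in s.items()})
E
```

```text
{'clock': np.float64(3.65), 'joints': array([-0.371,  0.766,  0.03 ,  2.088, -0.036,  0.248,  1.261]), 'qd': array([-0.003, -0.012, -0.001,  0.008,  0.002, -0.005, -0.004]), 'effort': array([-6.000e-02, -5.021e+01,  1.284e+00, -6.729e+00,  1.300e-02,
       -2.900e-01, -1.000e-03]), 'tool_pos': array([0.49 , 0.145, 0.023]), 'ee_rot': array([-1.613, -0.002,  1.576]), 'force': array([ 0.892, -0.174,  0.4  ]), 'ft_torque': array([-0.033,  0.035,  0.024]), 'finger_gap': np.float64(0.064)}
```

>>> play_rows(twist=[[0,2.5,0],[0,2,0],[0,0,0],[0,0,0]], offset=[[0,0,0],[0,0,-3],[0,0,-3],[0,0,0]], fingers=[0.75,0.75,0.75,0.75])

```text
clock: 4.05
tool_pos: [0.4902, 0.1452, 0.0169]
ee_rot: [-1.531, -0.003, 1.576]
force: [0.3, 0.0, -0.3]
finger_gap: 0.0641
```

```bash
python3 - <<'E'
from h import *
s=status.observe(); print(s['joints'].round(3),s['force'].round(2))
d=snap('side','side3'); d=snap('wrist','wrist3')
s=cv2.imread('pics/side3.png'); cv2.imwrite('pics/c8.png',cv2.resize(s[150:270,220:350],None,fx=5,fy=5,interpolation=cv2.INTER_CUBIC))
E
```

```text
[-3.320e-01  7.950e-01 -1.000e-03  2.015e+00 -4.000e-02  3.690e-01
  1.281e+00] [ 0.27  0.   -0.31]
```

View pics/c8.png

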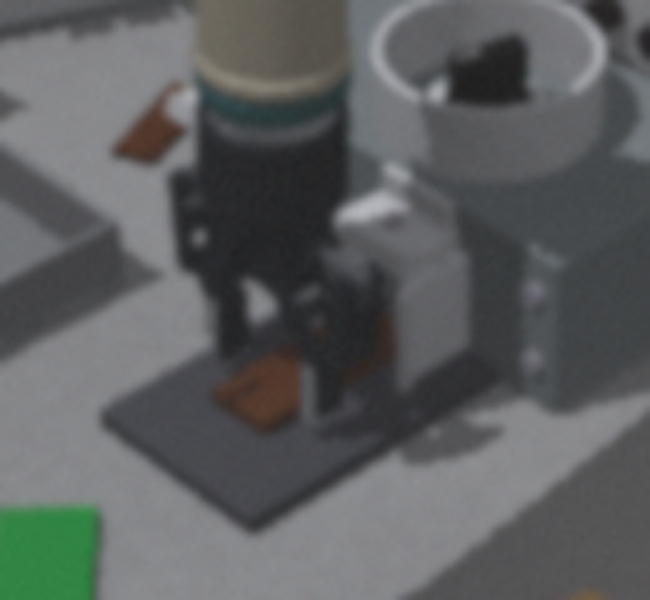

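View pics/wrist3.png

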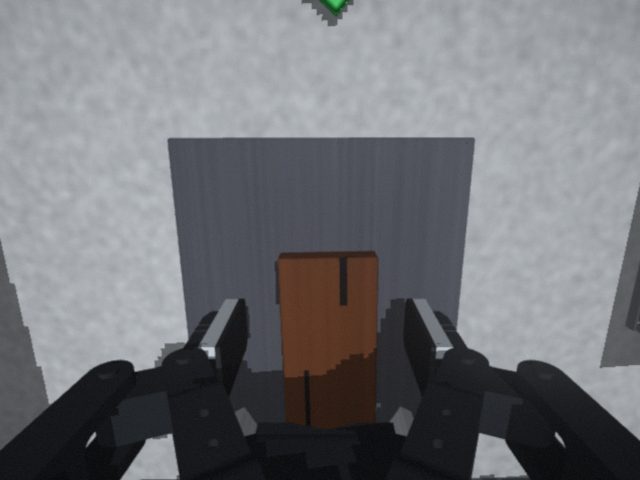

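>>> play_rows(twist=[[0,0,0],[0,0,0],[0,0,0],[0,0,0],[0,0,0],[0,0,0]], offset=[[0,0,-1],[0,0,0],[0,0,0],[0,0,0],[0,0,0],[0,0,0]], fingers=[0.3,0.3,0.3,0.3,0.3,0.3], squeeze=60)

```text
clock: 4.75
tool_pos: [0.4891, 0.1456, 0.017]
ee_rot: [-1.532, -0.002, 1.578]
force: [-0.8, 0.5, 0.0]
finger_gap: 0.037
```

>>> play_rows(twist=[[0,0,0],[0,0,0],[0,0,0],[0,0,0],[0,0,0],[0,0,0]], offset=[[0,0,2],[-3,0,2],[-10,0,1],[-15,0,1],[-15,0,1],[0,0,0]], fingers=[0.3,0.3,0.3,0.3,0.3,0.3])

```text
clock: 5.35
tool_pos: [0.4419, 0.1452, 0.0246]
ee_rot: [-1.53, -0.002, 1.578]
force: [0.3, -0.3, -0.7]
finger_gap: 0.0373
```

```bash
python3 - <<'E'
from h import *
s=status.observe(); print(s['joints'].round(3),s['force'].round(2))
d=snap('side','side4'); d=snap('wrist','wrist4')
s=cv2.imread('pics/side4.png'); cv2.imwrite('pics/c9.png',cv2.resize(s[150:270,220:350],None,fx=5,fy=5,interpolation=cv2.INTER_CUBIC))
E
```

```text
[-0.364  0.753 -0.003  2.136 -0.05   0.29   1.26 ] [ 0.33 -0.28 -0.73]
```

View pics/c9.png

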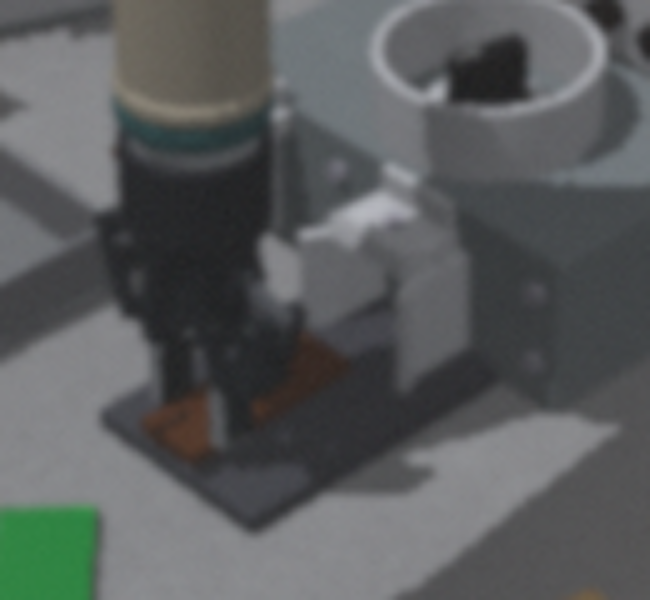

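View pics/wrist4.png

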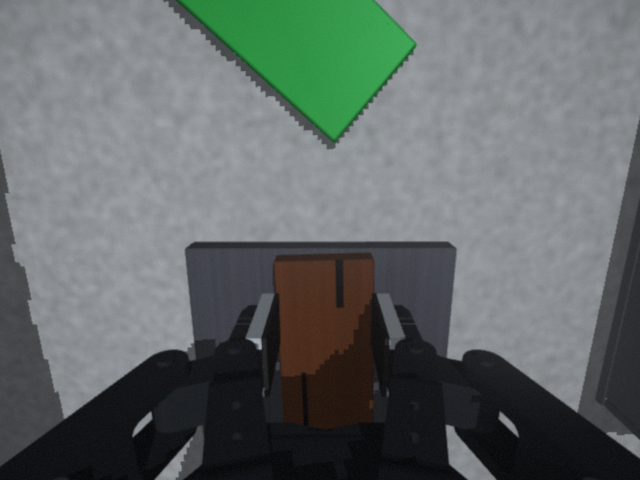

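>>> play_rows(twist=[[0,0,0],[0,0,0],[0,0,0],[0,0,0],[0,0,0],[0,0,0],[0,0,0],[0,0,0],[0,0,0],[0,0,0],[0,0,0],[0,0,0]], offset=[[0,0,15],[0,0,25],[0,0,25],[0,5,25],[-5,25,10],[-10,30,0],[-10,30,0],[-10,30,0],[-10,30,0],[-9,30,0],[0,20,0],[0,0,0]], fingers=[0.3,0.3,0.3,0.3,0.3,0.3,0.3,0.3,0.3,0.3,0.3,0.3])

```text
clock: 6.65
tool_pos: [0.4012, 0.3548, 0.1314]
ee_rot: [-1.551, -0.011, 1.567]
force: [-0.1, -1.7, -0.4]
finger_gap: 0.0382
```

```bash
python3 - <<'E'
from h import *
s=status.observe(); print(s['joints'].round(3),s['force'].round(2))
d=snap('top','top5'); d=snap('wrist','wrist5')
s=cv2.imread('pics/top5.png'); cv2.imwrite('pics/c10.png',cv2.resize(s[160:340,120:340],None,fx=3,fy=3,interpolation=cv2.INTER_CUBIC))
E
```

```text
[-0.8    0.609  0.056  1.928 -0.093  0.614  0.889] [-0.14 -1.71 -0.4 ]
```

View pics/c10.png

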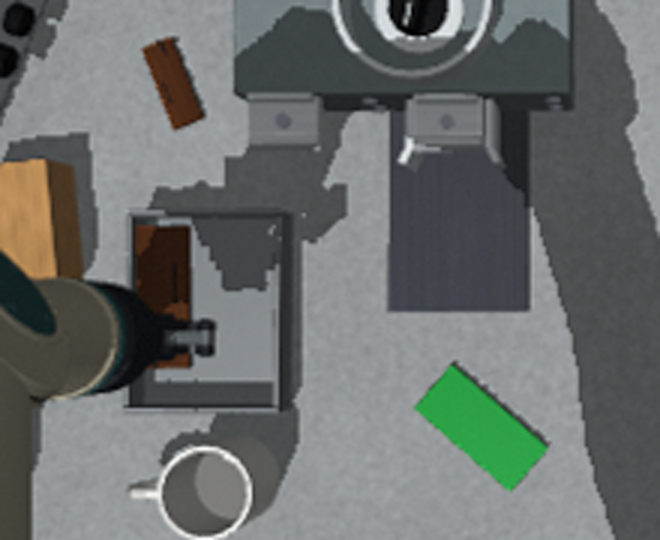

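View pics/wrist5.png

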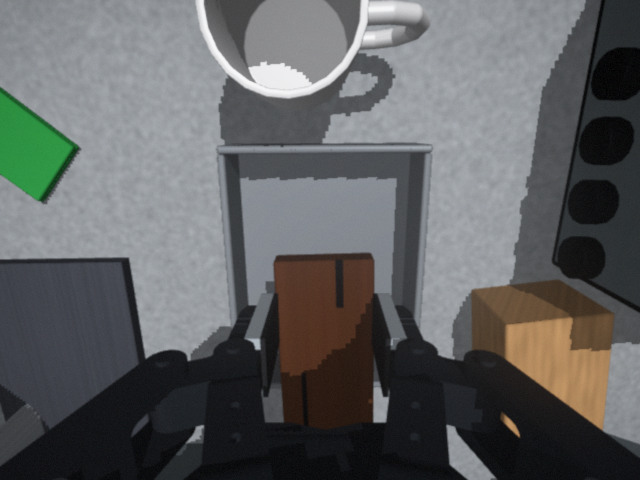

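>>> play_rows(twist=[[0,0,0],[0,0,0],[0,1,0],[0,0,0],[0,0,0],[0,0,0],[0,0,0],[0,0,0],[0,0,0],[0,0,0],[0,0,0],[0,0,0],[0,0,0]], offset=[[-7,-5,-15],[-6,-4,-25],[0,0,-25],[0,0,-20],[0,0,-15],[0,0,0],[0,0,0],[0,0,0],[0,0,0],[0,0,20],[0,0,35],[0,0,35],[0,0,35]], fingers=[0.3,0.3,0.3,0.3,0.3,0.3,0.6,0.6,0.6,0.6,0.6,0.6,0.6])

```text
clock: 8.05
tool_pos: [0.3947, 0.3268, 0.1588]
ee_rot: [-1.535, -0.001, 1.542]
force: [0.8, 0.2, -0.2]
finger_gap: 0.051
```

```bash
python3 - <<'E'
from h import *
s=status.observe(); print(s['joints'].round(3),s['force'].round(2))
d=snap('top','top6'); d=snap('wrist','wrist6')
E
```

```text
[-0.771  0.548  0.062  1.95  -0.093  0.672  0.898] [ 0.81  0.19 -0.2 ]
```

View pics/top6.png

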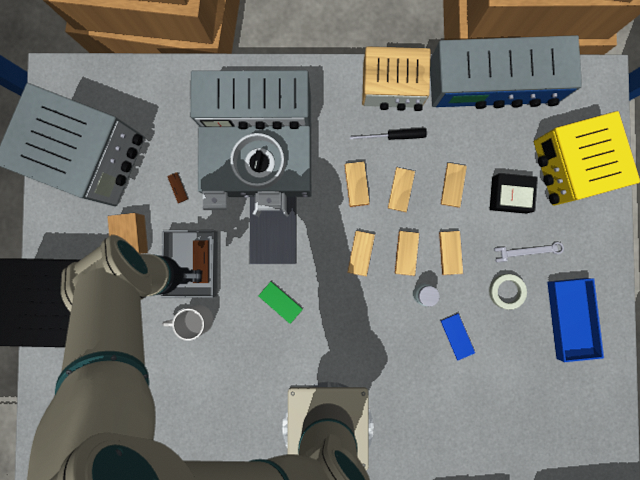

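View pics/wrist6.png

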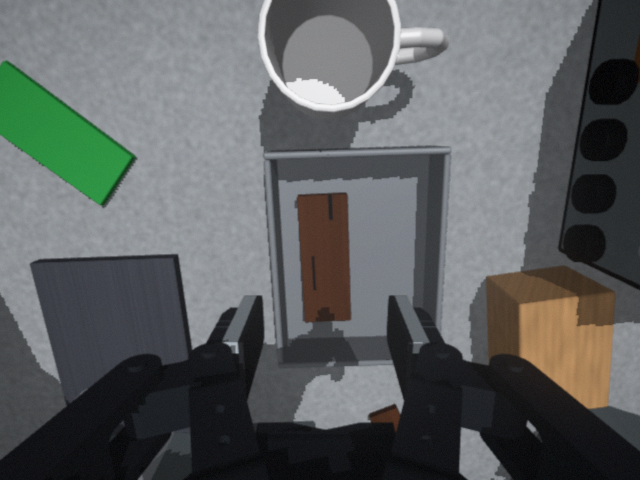

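```bash
cat > pose.py <<'E'
from pk import *
def poses(d,zs):
    out=[]
    for c,a,r in faces(d,frac=0.8):
        X=onz(d,c,.02)
        if not(.35<X[0]<.75 and -.45<X[1]<.25): continue
        if not zs: 
            out.append(X);continue
        z=min(zs,key=lambda k:np.hypot(k[0]-X[0],k[1]-X[1]))[2]
        P=np.array([onz(d,(np.array(p)+.5)/4-.5,z) for p in cv2.boxPoints(r)])
        e=[P[1]-P[0],P[2]-P[1]]; L=max(e,key=np.linalg.norm); W=min(e,key=np.linalg.norm)
        yaw=np.degrees(np.arctan2(L[1],L[0])); yaw=(yaw+90)%180-90
        cc=P.mean(0); u=np.array([np.cos(np.radians(yaw)),np.sin(np.radians(yaw))])
        print('t',z,'ctr',cc.round(4),'cent',onz(d,c,z).round(4)[:2],'yaw',yaw.round(1),'LxW',np.linalg.norm(L).round(3),np.linalg.norm(W).round(3),'grip-35',(cc[:2]-u*.035).round(4))
    return out
ZS=[(.624,-.075,.028),(.624,-.328,.012),(.612,-.191,.008),(.445,-.0855,.016),(.446,-.204,.024),(.447,-.318,.020)]
E
python3 -c "
from pose import *
poses(load('top0'),ZS);print();poses(load('top6'),ZS)"
```

```text
t 0.028 ctr [ 0.6232 -0.0735  0.028 ] cent [ 0.6234 -0.0738] yaw 6.9 LxW 0.11 0.051 grip-35 [ 0.5884 -0.0777]
t 0.012 ctr [ 0.6232 -0.3274  0.012 ] cent [ 0.6231 -0.3276] yaw -9.5 LxW 0.11 0.05 grip-35 [ 0.5886 -0.3217]
t 0.008 ctr [ 0.6114 -0.1906  0.008 ] cent [ 0.6113 -0.1909] yaw -12.2 LxW 0.11 0.051 grip-35 [ 0.5771 -0.1832]
t 0.016 ctr [ 0.4445 -0.0848  0.016 ] cent [ 0.4442 -0.0849] yaw -11.3 LxW 0.11 0.05 grip-35 [ 0.4102 -0.0779]
t 0.024 ctr [ 0.4449 -0.2027  0.024 ] cent [ 0.4448 -0.2029] yaw -6.1 LxW 0.11 0.05 grip-35 [ 0.4101 -0.1989]
t 0.02 ctr [ 0.4462 -0.3176  0.02  ] cent [ 0.4462 -0.3176] yaw 3.6 LxW 0.11 0.05 grip-35 [ 0.4112 -0.3198]

t 0.028 ctr [ 0.6231 -0.0735  0.028 ] cent [ 0.6234 -0.0737] yaw 6.9 LxW 0.111 0.051 grip-35 [ 0.5884 -0.0777]
t 0.012 ctr [ 0.6232 -0.3275  0.012 ] cent [ 0.6231 -0.3276] yaw -9.5 LxW 0.11 0.05 grip-35 [ 0.5887 -0.3218]
t 0.008 ctr [ 0.6114 -0.1906  0.008 ] cent [ 0.6113 -0.1909] yaw -12.2 LxW 0.11 0.051 grip-35 [ 0.5771 -0.1832]
t 0.016 ctr [ 0.4445 -0.0849  0.016 ] cent [ 0.4467 -0.0866] yaw -11.1 LxW 0.11 0.05 grip-35 [ 0.4102 -0.0782]
t 0.024 ctr [ 0.4449 -0.2027  0.024 ] cent [ 0.4447 -0.2029] yaw -6.1 LxW 0.11 0.05 grip-35 [ 0.4101 -0.1989]
t 0.02 ctr [ 0.4461 -0.3175  0.02  ] cent [ 0.4462 -0.3176] yaw 3.6 LxW 0.111 0.05 grip-35 [ 0.4112 -0.3197]
```

>>> play_rows(twist=[[0,0,0],[0,0,-1],[0,0,-1],[0,0,-1],[0,0,-1],[0,0,-1],[0,0,-1],[0,0,-1],[0,0,-1],[0,0,-1],[0,0,-1],[0,0,-0.5],[0,0,0],[0,0,0],[0,0,0],[0,0,0]], offset=[[0,0,20],[10,-30,10],[14,-40,0],[14,-40,0],[14,-40,0],[14,-40,0],[14,-40,0],[14,-40,0],[14,-40,0],[14,-40,0],[14,-40,0],[14,-40,0],[14,-40,-10],[14,-30,-20],[8,-10,-20],[0,0,0]], fingers=[0.8,0.8,0.8,0.8,0.8,0.8,0.8,0.8,0.8,0.8,0.8,0.8,0.8,0.8,0.8,0.8])

```text
clock: 9.75
tool_pos: [0.5795, -0.2145, 0.1466]
ee_rot: [-1.548, -0.003, 1.343]
force: [-0.2, 1.6, -0.2]
finger_gap: 0.0686
```

```bash
python3 - <<'E'
from h import *
s=status.observe(); print(s['joints'].round(3),s['tool_pos'].round(4),np.degrees(s['ee_rot']).round(2))
E
```

```text
[ 0.232  0.694  0.128  1.672 -0.114  0.805  1.754] [ 0.5795 -0.2145  0.1466] [-88.72  -0.15  76.93]
```

>>> play_rows(twist=[[0,0,0.9],[0,0,0],[0,0,0],[0,0,0]], offset=[[-2,31,-30],[0,0,-30],[0,0,-20],[0,0,0]], fingers=[0.8,0.8,0.8,0.8])

```text
clock: 10.15
tool_pos: [0.5757, -0.1821, 0.0675]
ee_rot: [-1.549, -0.002, 1.357]
force: [-0.7, 0.9, -0.4]
finger_gap: 0.0685
```

```bash
python3 - <<'E'
from h import *
s=status.observe(); print(s['joints'].round(3),s['tool_pos'].round(4),np.degrees(s['ee_rot']).round(2))
snap('wrist','wrist7')
E
```

```text
[ 0.196  0.787  0.105  1.759 -0.129  0.624  1.735] [ 0.5757 -0.1821  0.0675] [-88.77  -0.14  77.78]
```

View pics/wrist7.png

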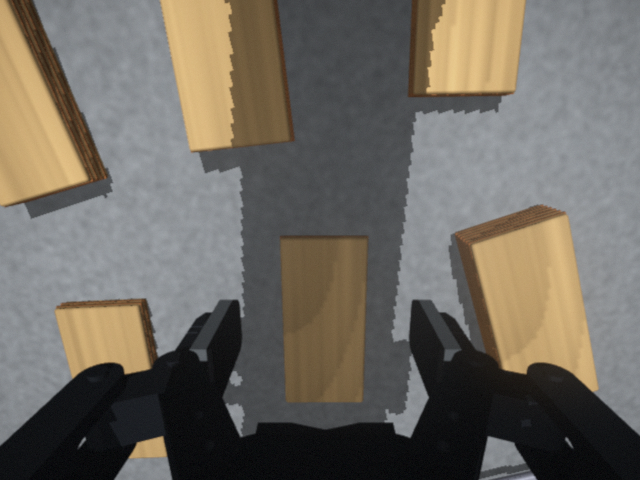

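>>> play_rows(twist=[[0,0,0],[0,0,0],[0,0,0],[0,0,0],[0,0,0],[0,0,0]], offset=[[1,-1,-25],[0,0,-20],[0,0,-7],[0,0,-3],[0,0,0],[0,0,0]], fingers=[0.68,0.68,0.68,0.68,0.68,0.68])

```text
clock: 10.8
tool_pos: [0.5831, -0.1854, 0.023]
ee_rot: [-1.566, -0.0, 1.358]
force: [-0.4, 0.2, 0.3]
finger_gap: 0.0585
```

>>> play_rows(twist=[[0,0,0],[0,0,0]], offset=[[0,0,-3],[0,0,0]], fingers=[0.68,0.68])

```text
clock: 11.0
tool_pos: [0.5842, -0.1857, 0.0216]
ee_rot: [-1.569, 0.0, 1.358]
force: [-0.5, -0.0, -1.3]
finger_gap: 0.0583
```

>>> play_rows(twist=[[0,0,0],[0,0,0]], offset=[[0,0,-2],[0,0,0]], fingers=[0.68,0.68])

```text
clock: 11.2
tool_pos: [0.5845, -0.1859, 0.02]
ee_rot: [-1.57, 0.0, 1.358]
force: [-1.6, -0.5, 0.2]
finger_gap: 0.0581
```

>>> play_rows(twist=[[0,1,0],[0,0,0]], offset=[[-7,3,-8],[0,0,0]], fingers=[0.68,0.68])

```text
clock: 11.4
tool_pos: [0.5767, -0.1825, 0.0113]
ee_rot: [-1.551, 0.004, 1.358]
force: [-0.4, 0.3, -0.3]
finger_gap: 0.0579
```

```bash
python3 - <<'E'
from h import *
s=status.observe(); print(s['joints'].round(3),s['tool_pos'].round(4),np.degrees(s['ee_rot']).round(2),s['effort'].round(1))
snap('side','side8');snap('wrist','wrist8')
s=cv2.imread('pics/side8.png'); cv2.imwrite('pics/c11.png',cv2.resize(s[220:340,320:480],None,fx=5,fy=5,interpolation=cv2.INTER_CUBIC))
E
```

```text
[ 0.199  0.874  0.095  1.772 -0.137  0.522  1.738] [ 0.5767 -0.1825  0.0113] [-88.85   0.23  77.78] [  0.4 -59.7   2.9 -11.5   0.1  -0.   -0. ]
```

View pics/c11.png

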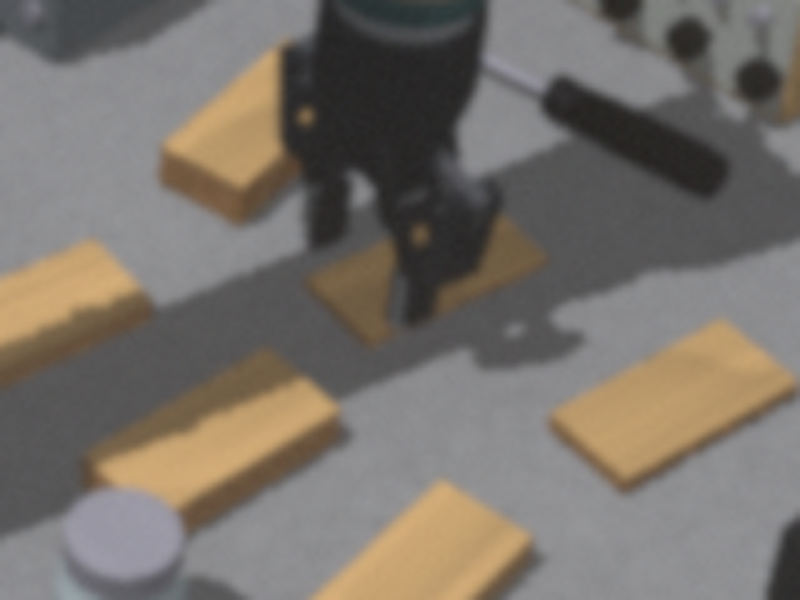

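View pics/wrist8.png

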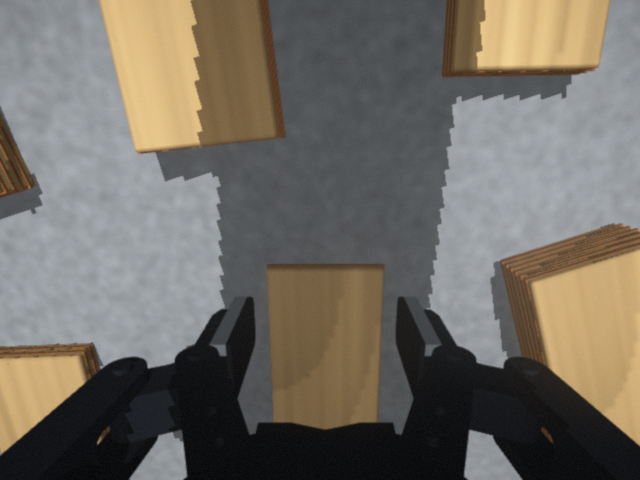

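>>> play_rows(twist=[[0,0,0],[0,0,0]], offset=[[0,0,-5],[0,0,0]], fingers=[0.68,0.68])

```text
clock: 11.7
tool_pos: [0.5783, -0.1836, 0.0069]
ee_rot: [-1.554, 0.005, 1.357]
force: [-0.1, 0.5, -0.2]
finger_gap: 0.0584
```

>>> play_rows(twist=[[0,0,0],[0,0,0]], offset=[[0,0,-3],[0,0,0]], fingers=[0.68,0.68])

```text
clock: 11.9
tool_pos: [0.5783, -0.1837, 0.0035]
ee_rot: [-1.554, 0.005, 1.357]
force: [-1.1, -0.3, -0.7]
finger_gap: 0.0579
```

>>> play_rows(twist=[[0,0,0],[0,0,0]], offset=[[0,0,-2],[0,0,0]], fingers=[0.68,0.68])

```text
clock: 12.1
tool_pos: [0.5784, -0.1838, 0.0013]
ee_rot: [-1.554, 0.005, 1.357]
force: [0.2, 0.6, 0.3]
finger_gap: 0.0579
```

>>> play_rows(twist=[[0,0,0],[0,0,0]], offset=[[0,0,-2],[0,0,0]], fingers=[0.68,0.68])

```text
clock: 12.3
tool_pos: [0.5785, -0.1838, -0.0007]
ee_rot: [-1.555, 0.005, 1.357]
force: [-0.3, 0.5, -0.2]
finger_gap: 0.0581
```

>>> play_rows(twist=[[0,0,0],[0,0,0]], offset=[[0,0,-2],[0,0,0]], fingers=[0.68,0.68])

```text
clock: 12.5
tool_pos: [0.5785, -0.1839, -0.0029]
ee_rot: [-1.555, 0.005, 1.357]
force: [-1.0, -0.4, -0.2]
finger_gap: 0.0579
```

>>> play_rows(twist=[[0,0,0],[0,0,0]], offset=[[0,0,-1],[0,0,0]], fingers=[0.68,0.68])

```text
clock: 12.7
tool_pos: [0.5785, -0.1839, -0.004]
ee_rot: [-1.555, 0.005, 1.357]
force: [0.5, -0.6, -0.9]
finger_gap: 0.0578
```

>>> play_rows(twist=[[0,0,0],[0,0,0]], offset=[[0,0,-1],[0,0,0]], fingers=[0.68,0.68])

```text
clock: 12.9
tool_pos: [0.5788, -0.1839, -0.0042]
ee_rot: [-1.555, 0.005, 1.357]
force: [0.5, 0.1, -0.4]
finger_gap: 0.0581
```

>>> play_rows(twist=[[0,0,0],[0,0,0]], offset=[[0,0,-1],[0,0,0]], fingers=[0.68,0.68])

```text
clock: 13.1
tool_pos: [0.579, -0.184, -0.0042]
ee_rot: [-1.556, 0.005, 1.357]
force: [0.2, 0.3, -0.2]
finger_gap: 0.0576
```

>>> play_rows(twist=[[0,0,0],[0,0,0]], offset=[[0,0,-1],[0,0,0]], fingers=[0.68,0.68])

```text
clock: 13.3
tool_pos: [0.5792, -0.184, -0.0043]
ee_rot: [-1.556, 0.004, 1.357]
force: [-0.3, -0.1, 0.8]
finger_gap: 0.058
```

>>> play_rows(twist=[[0,0,0],[0,0,0],[0,0,0],[0,0,0],[0,0,0],[0,0,0],[0,0,0]], offset=[[-1,0,3],[0,0,0],[0,0,0],[0,0,0],[0,0,0],[0,0,0],[0,0,0]], fingers=[0.68,0.68,0.45,0.45,0.45,0.45,0.45], squeeze=70)

```text
clock: 14.0
tool_pos: [0.5782, -0.184, -0.001]
ee_rot: [-1.556, 0.004, 1.357]
force: [-0.4, -1.2, 2.3]
finger_gap: 0.0477
```

```bash
python3 - <<'E'
from h import *
s=status.observe(); print(s['joints'].round(3),s['tool_pos'].round(4),np.degrees(s['ee_rot']).round(2),s['force'].round(2))
snap('wrist','wrist9')
E
```

```text
[ 0.203  0.894  0.091  1.773 -0.139  0.495  1.741] [ 0.5782 -0.184  -0.001 ] [-89.16   0.25  77.76] [-0.38 -1.19  2.31]
```

View pics/wrist9.png

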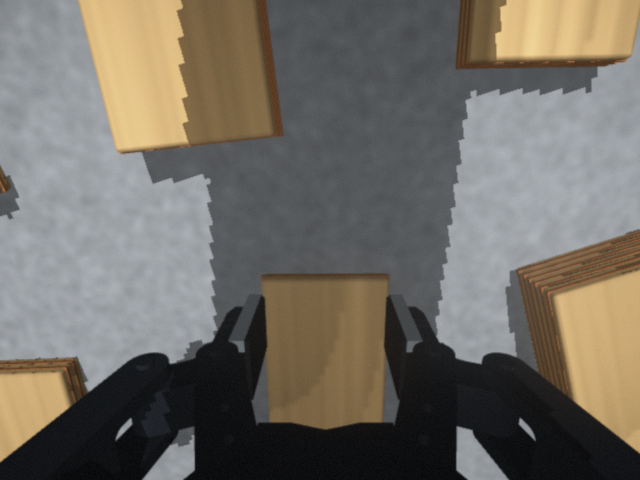

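>>> play_rows(twist=[[0,0,0],[0,0,0],[0,0,0],[0,0,1],[0,0,1],[0,0,1],[0,0,1],[0,0,1],[0,0,1],[0,0,1],[0,0,1],[0,0,1],[0,0,1],[0,0,1],[0,0,1],[0,0,0],[0,0,0]], offset=[[0,0,10],[0,0,30],[0,0,40],[-15,10,40],[-20,20,0],[-20,20,0],[-20,25,0],[-20,30,0],[-15,30,0],[-10,30,0],[-5,30,0],[-5,30,0],[0,30,0],[0,30,0],[0,20,0],[0,10,0],[0,0,0]], fingers=[0.45,0.45,0.45,0.45,0.45,0.45,0.45,0.45,0.45,0.45,0.45,0.45,0.45,0.45,0.45,0.45,0.45])

```text
clock: 15.75
tool_pos: [0.4413, 0.1405, 0.1308]
ee_rot: [-1.566, 0.004, 1.571]
force: [0.0, 0.1, -1.1]
finger_gap: 0.0474
```

```bash
python3 - <<'E'
from h import *
s=status.observe(); print(s['joints'].round(3),s['tool_pos'].round(4),np.degrees(s['ee_rot']).round(2),s['force'].round(2))
snap('wrist','wrist10')
E
```

```text
[-0.457  0.537  0.124  2.12  -0.129  0.498  1.334] [0.4413 0.1405 0.1308] [-89.71   0.23  90.02] [ 0.03  0.08 -1.08]
```

View pics/wrist10.png

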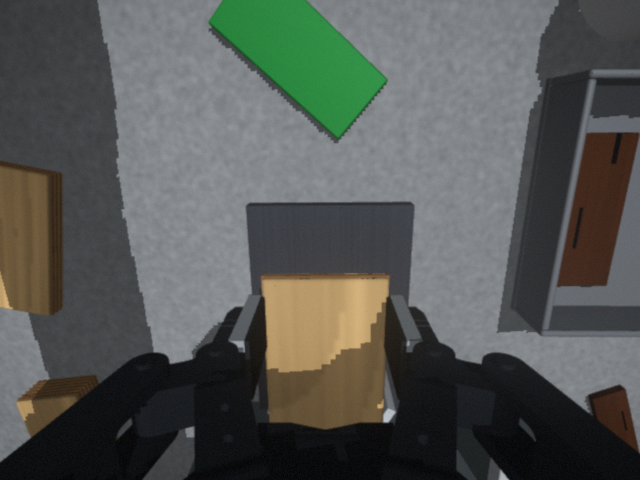

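>>> play_rows(twist=[[0,0.5,0],[0,0.5,0],[0,0,0],[0,0,0],[0,0,0]], offset=[[0,3,-25],[0,0,-25],[0,0,-15],[0,0,-8],[0,0,0]], fingers=[0.45,0.45,0.45,0.45,0.45])

```text
clock: 16.3
tool_pos: [0.4432, 0.1347, 0.057]
ee_rot: [-1.551, 0.008, 1.558]
force: [0.0, -0.0, -0.5]
finger_gap: 0.0476
```

```bash
python3 - <<'E'
from h import *
s=status.observe(); print(s['joints'].round(3),s['tool_pos'].round(4),np.degrees(s['ee_rot']).round(2),s['force'].round(2))
E
```

```text
[-0.411  0.684  0.082  2.149 -0.157  0.335  1.36 ] [0.4432 0.1347 0.057 ] [-88.86   0.44  89.27] [ 0.02 -0.03 -0.51]
```

>>> play_rows(twist=[[0.2,0,0.9],[0,0,0]], offset=[[-2,9,0],[0,0,0]], fingers=[0.45,0.45])

```text
clock: 16.5
tool_pos: [0.4417, 0.1431, 0.0578]
ee_rot: [-1.552, 0.004, 1.572]
force: [-0.7, 0.3, -1.0]
finger_gap: 0.0475
```

```bash
python3 - <<'E'
from h import *
s=status.observe(); print(s['joints'].round(3),s['tool_pos'].round(4),np.degrees(s['ee_rot']).round(2),s['force'].round(2))
snap('top','top11')
im=cv2.imread('pics/top11.png'); cv2.imwrite('pics/c12.png',cv2.resize(im[180:280,220:330],None,fx=6,fy=6,interpolation=cv2.INTER_CUBIC)[:600])
E
```

```text
[-0.424  0.683  0.077  2.147 -0.157  0.336  1.358] [0.4417 0.1431 0.0578] [-88.91   0.24  90.1 ] [-0.73  0.27 -0.96]
```

View pics/c12.png

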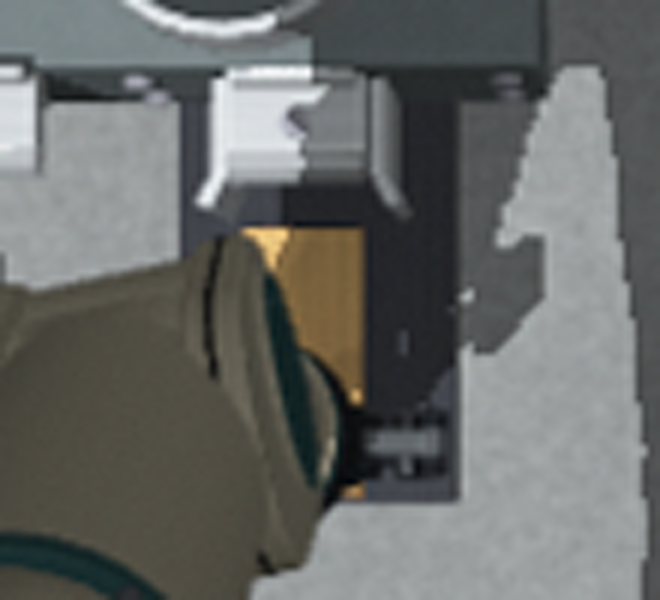

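```bash
python3 - <<'E'
from h import *
d=load('top11'); f=lambda x,y:((x+.5)/6-.5+220,(y+.5)/6-.5+180)
print('pk right far corner',onz(d,f(364,228),.067).round(4),'right near',onz(d,f(366,498),.067).round(4))
print('flare tips',onz(d,f(203,203),.072).round(4),onz(d,f(409,213),.072).round(4))
print('cheek outer/inner tops L,R',[onz(d,f(*p),.072).round(4) for p in [(213,150),(223,150),(372,150),(395,150)]])
E
```

```text
pk right far corner [0.5313 0.1174 0.067 ] right near [0.4203 0.116  0.067 ]
flare tips [0.541  0.1829 0.072 ] [0.537  0.0985 0.072 ]
cheek outer/inner tops L,R [array([0.5628, 0.179 , 0.072 ]), array([0.5628, 0.1749, 0.072 ]), array([0.5629, 0.1138, 0.072 ]), array([0.5629, 0.1044, 0.072 ])]
```

>>> play_rows(twist=[[0,0,0],[0,0,0],[0,0,0],[0,0,0],[0,0,0],[0,0,0]], offset=[[4,1,-6],[6,0,-7],[7,0,-7],[7,0,-6],[0,0,0],[0,0,0]], fingers=[0.45,0.45,0.45,0.45,0.45,0.45])

```text
clock: 17.15
tool_pos: [0.4698, 0.1439, 0.0304]
ee_rot: [-1.555, 0.004, 1.572]
force: [-0.4, -0.1, -0.8]
finger_gap: 0.0473
```

```bash
python3 - <<'E'
from h import *
s=status.observe(); print(s['joints'].round(3),s['tool_pos'].round(4),np.degrees(s['ee_rot']).round(2),s['force'].round(2))
E
```

```text
[-0.4    0.753  0.07   2.087 -0.156  0.321  1.372] [0.4698 0.1439 0.0304] [-89.12   0.23  90.06] [-0.35 -0.15 -0.82]
```

Tracking is precise at slow speeds. Continue in and down.

>>> play_rows(twist=[[0,0,0],[0,0,0],[0,0,0],[0,0,0],[0,0,0],[0,0,0]], offset=[[5,0,-5],[6,0,-5],[6,0,-4],[5,0,-3],[0,0,0],[0,0,0]], fingers=[0.45,0.45,0.45,0.45,0.45,0.45])

```text
clock: 17.75
tool_pos: [0.4937, 0.1437, 0.0118]
ee_rot: [-1.555, 0.004, 1.572]
force: [0.5, 1.1, -0.6]
finger_gap: 0.0475
```

```bash
python3 - <<'E'
from h import *
s=status.observe(); print(s['joints'].round(3),s['tool_pos'].round(4),np.degrees(s['ee_rot']).round(2),s['force'].round(2))
E
```

```text
[-0.381  0.803  0.067  2.029 -0.152  0.33   1.382] [0.4937 0.1437 0.0118] [-89.11   0.24  90.05] [ 0.53  1.1  -0.57]
```

>>> play_rows(twist=[[0,0,0],[0,0,0],[0,0,0],[0,0,0]], offset=[[4,0,0],[3,0,0],[2,0,0],[0,0,0]], fingers=[0.45,0.45,0.45,0.45])

```text
clock: 18.15
tool_pos: [0.5026, 0.1438, 0.0122]
ee_rot: [-1.554, 0.004, 1.572]
force: [-0.8, 0.9, -0.8]
finger_gap: 0.0473
```

>>> play_rows(twist=[[0,0,0],[0,0,0]], offset=[[2,0,0],[0,0,0]], fingers=[0.45,0.45])

```text
clock: 18.35
tool_pos: [0.5026, 0.1438, 0.012]
ee_rot: [-1.55, 0.005, 1.572]
force: [0.1, -0.2, -0.6]
finger_gap: 0.0477
```

>>> play_rows(twist=[[0,0,0],[0,0,0]], offset=[[2,0,0],[0,0,0]], fingers=[0.45,0.45])

```text
clock: 18.55
tool_pos: [0.5026, 0.1437, 0.0116]
ee_rot: [-1.546, 0.005, 1.573]
force: [-0.4, 0.2, -0.1]
finger_gap: 0.0475
```

>>> play_rows(twist=[[0,-0.4,0],[0,0,0],[0,0,0],[0,0,0],[0,0,0]], offset=[[0,0,-1],[0,0,0],[0,0,0],[0,0,0],[0,0,0]], fingers=[0.45,0.45,0.7,0.7,0.7])

```text
clock: 19.05
tool_pos: [0.5061, 0.1439, 0.0115]
ee_rot: [-1.561, 0.004, 1.572]
force: [-0.0, -0.9, 0.1]
finger_gap: 0.0595
```

>>> play_rows(twist=[[0,0,0],[0,0,0],[0,0,0],[0,0,0],[0,0,0]], offset=[[0,0,10],[-10,0,20],[-10,0,20],[-10,0,30],[0,0,0]], fingers=[0.7,0.7,0.7,0.7,0.7])

```text
clock: 19.55
tool_pos: [0.4775, 0.1436, 0.096]
ee_rot: [-1.565, 0.003, 1.571]
force: [0.2, 0.4, -0.3]
finger_gap: 0.0601
```

```bash
python3 - <<'E'
from h import *
s=status.observe(); print(s['joints'].round(3),s['tool_pos'].round(4),np.degrees(s['ee_rot']).round(2),s['force'].round(2))
snap('wrist','wrist12');snap('side','side12')
im=cv2.imread('pics/side12.png'); cv2.imwrite('pics/c13.png',cv2.resize(im[150:270,220:350],None,fx=5,fy=5,interpolation=cv2.INTER_CUBIC)[:600])
E
```

```text
[-0.422  0.634  0.107  2.051 -0.137  0.47   1.359] [0.4775 0.1436 0.096 ] [-89.67   0.19  90.01] [ 0.19  0.36 -0.35]
```

View pics/wrist12.png

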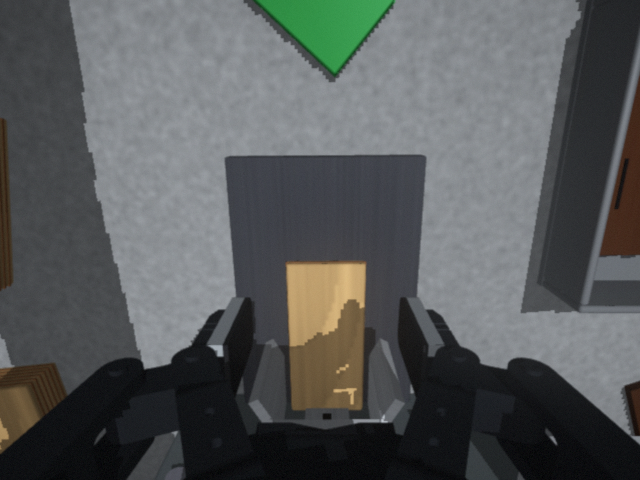

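View pics/c13.png

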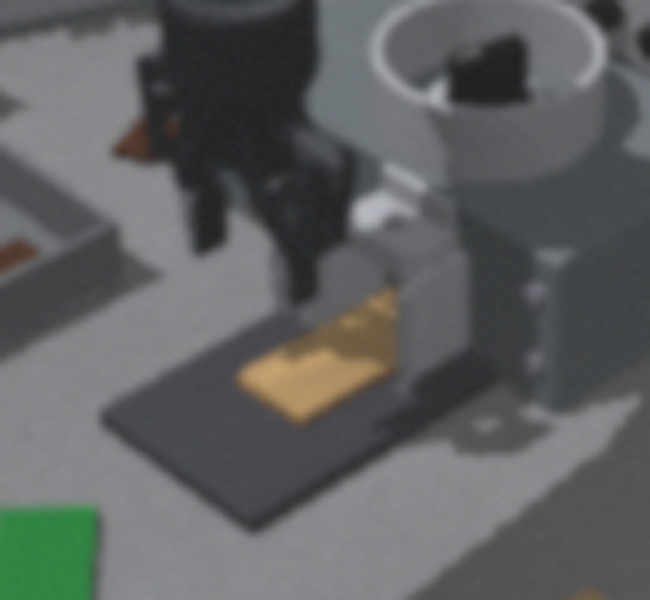

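```bash
python3 - <<'E'
from h import *
d=load('wrist12')
print('outer end',[onz(d,p,.020).round(4) for p in [(286,262),(366,262)]])
print('plate edge',[onz(d,p,.012).round(4) for p in [(226,156.5),(425,156.5),(234,300),(418,300)]])
print('inner',[onz(d,p,.020).round(4) for p in [(291,405),(364,405)]])
E
python3 -c "
from pose import *
d=snap('top','top13');poses(d,ZS)"
```

```text
outer end [array([0.4833, 0.1185, 0.02  ]), array([0.4832, 0.1681, 0.02  ])]
plate edge [array([0.4199, 0.0841, 0.012 ]), array([0.4199, 0.2017, 0.012 ]), array([0.5131, 0.0823, 0.012 ]), array([0.5128, 0.2043, 0.012 ])]
inner [array([0.5901, 0.1189, 0.02  ]), array([0.5899, 0.1701, 0.02  ])]
t 0.028 ctr [ 0.6224 -0.0747  0.028 ] cent [ 0.6231 -0.075 ] yaw 7.1 LxW 0.114 0.051 grip-35 [ 0.5877 -0.0791]
t 0.012 ctr [ 0.6232 -0.3274  0.012 ] cent [ 0.6231 -0.3276] yaw -9.4 LxW 0.11 0.05 grip-35 [ 0.5887 -0.3217]
t 0.024 ctr [ 0.4449 -0.2029  0.024 ] cent [ 0.4447 -0.2029] yaw -6.3 LxW 0.11 0.051 grip-35 [ 0.4101 -0.199 ]
t 0.02 ctr [ 0.4461 -0.3173  0.02  ] cent [ 0.4462 -0.3175] yaw 3.5 LxW 0.111 0.051 grip-35 [ 0.4112 -0.3194]
t 0.016 ctr [ 0.4453 -0.0858  0.016 ] cent [ 0.4452 -0.0857] yaw -11.3 LxW 0.111 0.05 grip-35 [ 0.411  -0.0789]
```

>>> play_rows(twist=[[0,0,0],[0,0,0.3],[0,0,0.3],[0,0,0.3],[0,0,0.3],[0,0,0.3],[0,0,0.3],[0,0,0.3],[0,0,0.3],[0,0,0.3],[0,0,0.3],[0,0,0.3],[0,0,0.2],[0,0,0],[0,0,0],[0,0,0],[0,0,0],[0,0,0]], offset=[[0,0,30],[-5,-20,20],[-5,-35,5],[-5,-40,0],[-5,-40,0],[-5,-40,0],[-5,-40,0],[-5,-40,0],[-5,-40,0],[-5,-40,0],[-5,-40,0],[-5,-30,0],[-5,-20,0],[-5,-10,0],[0,0,-10],[0,0,-20],[0,0,-10],[0,0,0]], fingers=[0.75,0.75,0.75,0.75,0.75,0.75,0.75,0.75,0.75,0.75,0.75,0.75,0.75,0.75,0.75,0.75,0.75,0.75])

```text
clock: 21.5
tool_pos: [0.4067, -0.3056, 0.0918]
ee_rot: [-1.546, -0.001, 1.639]
force: [-0.2, 0.6, 0.3]
finger_gap: 0.0639
```

```bash
python3 - <<'E'
from h import *
s=status.observe(); print(s['joints'].round(3),s['tool_pos'].round(4),np.degrees(s['ee_rot']).round(2),s['force'].round(2))
E
```

```text
[ 0.555  0.652  0.037  2.013 -0.018  0.497  2.239] [ 0.4067 -0.3056  0.0918] [-8.860e+01 -6.000e-02  9.389e+01] [-0.17  0.6   0.27]
```

>>> play_rows(twist=[[0,0,-0.3],[0,0,0],[0,0,0],[0,0,0],[0,0,0],[0,0,0]], offset=[[5,-14,-15],[0,0,-15],[0,0,-12],[0,0,-8],[0,0,0],[0,0,0]], fingers=[0.75,0.75,0.75,0.75,0.75,0.75])

```text
clock: 22.1
tool_pos: [0.4148, -0.3147, 0.0403]
ee_rot: [-1.547, -0.004, 1.642]
force: [0.4, 0.3, 0.6]
finger_gap: 0.0642
```

```bash
python3 - <<'E'
from h import *
s=status.observe(); print(s['joints'].round(3),s['tool_pos'].round(4),np.degrees(s['ee_rot']).round(2),s['force'].round(2))
snap('wrist','wrist14')
E
```

```text
[ 0.569  0.754  0.028  2.001 -0.019  0.407  2.249] [ 0.4148 -0.3147  0.0403] [-88.66  -0.21  94.06] [0.35 0.25 0.61]
```

View pics/wrist14.png

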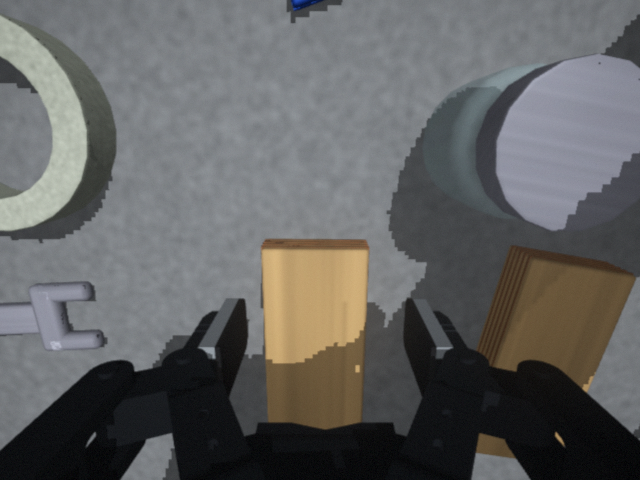

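>>> play_rows(twist=[[0,0,-0.5],[0,0,0],[0,0,0],[0,0,0],[0,0,0]], offset=[[-4,-5,-12],[0,0,-12],[0,0,-6],[0,0,-4],[0,0,0]], fingers=[0.75,0.75,0.75,0.75,0.75])

```text
clock: 22.65
tool_pos: [0.4106, -0.3208, 0.0043]
ee_rot: [-1.549, -0.002, 1.631]
force: [0.3, 0.2, 0.6]
finger_gap: 0.064
```

```bash
python3 - <<'E'
from h import *
s=status.observe(); print(s['joints'].round(3),s['tool_pos'].round(4),np.degrees(s['ee_rot']).round(2),s['force'].round(2))
E
```

```text
[ 0.585  0.821  0.025  2.009 -0.02   0.332  2.253] [ 0.4106 -0.3208  0.0043] [-88.74  -0.14  93.47] [0.31 0.22 0.57]
```

>>> play_rows(twist=[[0,0,0],[0,0,0],[0,0,0],[0,0,0],[0,0,0],[0,0,0]], offset=[[0,0,0],[0,0,0],[0,0,0],[0,0,0],[0,0,0],[0,0,0]], fingers=[0.45,0.45,0.45,0.45,0.45,0.45], squeeze=80)

```text
clock: 23.25
tool_pos: [0.4107, -0.3206, 0.0048]
ee_rot: [-1.549, -0.002, 1.632]
force: [0.0, 0.1, -1.8]
finger_gap: 0.048
```

```bash
python3 - <<'E'
from h import *
s=status.observe(); print(s['tool_pos'].round(4),np.degrees(s['ee_rot']).round(2),s['force'].round(2))
snap('wrist','wrist15')
E
```

```text
[ 0.4107 -0.3206  0.0048] [-88.75  -0.14  93.49] [ 0.03  0.11 -1.84]
```

View pics/wrist15.png

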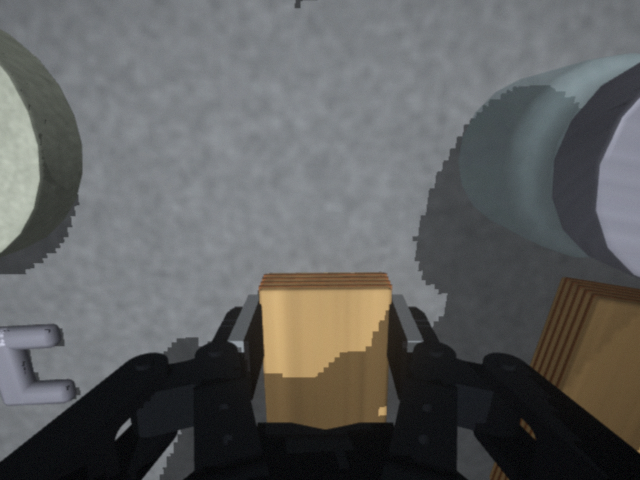

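>>> play_rows(twist=[[0,0,0],[0,0,0],[0,0,0],[0,0,-0.3],[0,0,-0.3],[0,0,-0.3],[0,0,-0.3],[0,0,-0.3],[0,0,-0.3],[0,0,-0.3],[0,0,-0.3],[0,0,-0.3],[0,0,-0.3],[0,0,-0.3],[0,0,-0.2],[0,0,0],[0,0,0],[0,0,0],[0,0,0]], offset=[[0,0,8],[0,0,25],[0,0,35],[0,0,35],[2,20,20],[2,30,0],[2,40,0],[2,40,0],[2,40,0],[2,40,0],[2,40,0],[2,40,0],[2,40,0],[2,40,0],[2,35,0],[2,30,0],[2,20,0],[2,10,0],[0,0,0]], fingers=[0.45,0.45,0.45,0.45,0.45,0.45,0.45,0.45,0.45,0.45,0.45,0.45,0.45,0.45,0.45,0.45,0.45,0.45,0.45])

```text
clock: 25.2
tool_pos: [0.4364, 0.1619, 0.1427]
ee_rot: [-1.563, -0.002, 1.564]
force: [1.0, 0.2, -1.4]
finger_gap: 0.0478
```

```bash
python3 - <<'E'
from h import *
s=status.observe(); print(s['joints'].round(3),s['tool_pos'].round(4),np.degrees(s['ee_rot']).round(2),s['force'].round(2))
snap('wrist','wrist16')
E
```

```text
[-0.511  0.519  0.142  2.104 -0.148  0.535  1.305] [0.4364 0.1619 0.1427] [-89.52  -0.13  89.63] [ 0.98  0.16 -1.38]
```

View pics/wrist16.png

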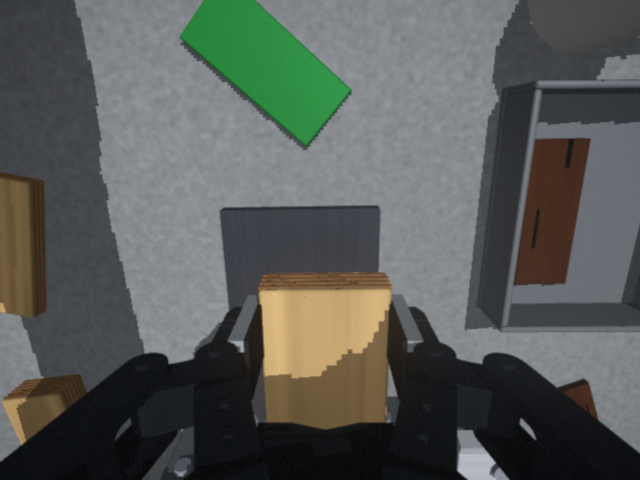

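>>> play_rows(twist=[[0,0.4,0.4],[0,0.3,0],[0,0,0],[0,0,0],[0,0,0]], offset=[[3,-10,-20],[0,-6,-20],[0,0,-20],[0,0,-15],[0,0,0]], fingers=[0.45,0.45,0.45,0.45,0.45])

```text
clock: 25.75
tool_pos: [0.4399, 0.135, 0.0671]
ee_rot: [-1.551, 0.002, 1.558]
force: [-0.2, -0.5, -1.5]
finger_gap: 0.0478
```

```bash
python3 - <<'E'
from h import *
s=status.observe(); print(s['joints'].round(3),s['tool_pos'].round(4),np.degrees(s['ee_rot']).round(2),s['force'].round(2))
E
```

```text
[-0.416  0.662  0.089  2.154 -0.176  0.352  1.38 ] [0.4399 0.135  0.0671] [-88.87   0.1   89.29] [-0.16 -0.53 -1.48]
```

>>> play_rows(twist=[[0.2,0.1,0.8],[0,0,0],[0,0,0]], offset=[[0,9,-4],[0,0,-4],[0,0,0]], fingers=[0.45,0.45,0.45])

```text
clock: 26.05
tool_pos: [0.4408, 0.1423, 0.06]
ee_rot: [-1.55, -0.002, 1.57]
force: [0.7, 0.4, -0.8]
finger_gap: 0.0478
```

```bash
python3 - <<'E'
from h import *
s=status.observe(); print(s['joints'].round(3),s['tool_pos'].round(4),np.degrees(s['ee_rot']).round(2),s['force'].round(2))
snap('side','side17')
im=cv2.imread('pics/side17.png'); cv2.imwrite('pics/c14.png',cv2.resize(im[150:270,220:350],None,fx=5,fy=5,interpolation=cv2.INTER_CUBIC)[:600])
E
```

```text
[-0.421  0.678  0.08   2.15  -0.178  0.339  1.381] [0.4408 0.1423 0.06  ] [-88.83  -0.09  89.93] [ 0.67  0.4  -0.8 ]
```

View pics/c14.png

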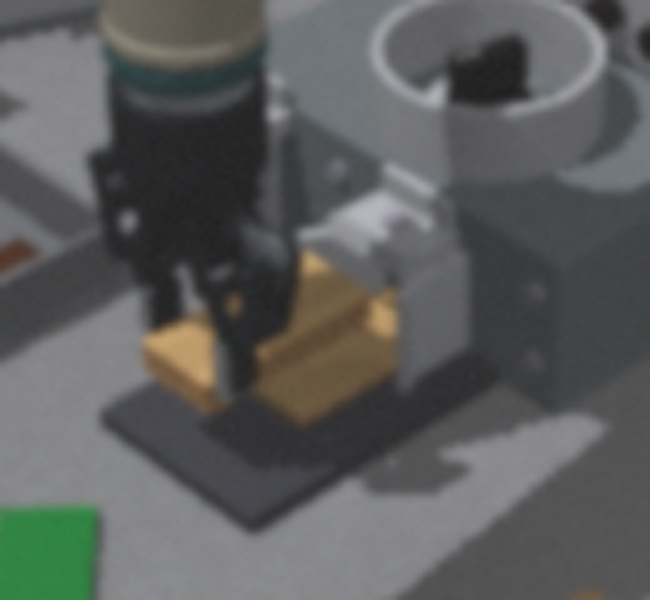

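>>> play_rows(twist=[[0,0,0.2],[0,0,0],[0,0,0],[0,0,0]], offset=[[1,1,-7],[1,0,-7],[1,0,-4],[0,0,0]], fingers=[0.45,0.45,0.45,0.45])

```text
clock: 26.5
tool_pos: [0.4449, 0.1444, 0.0416]
ee_rot: [-1.553, -0.003, 1.575]
force: [-0.5, -0.4, -1.1]
finger_gap: 0.048
```

>>> play_rows(twist=[[0,0,0],[0,0,0],[0,0,0],[0,0,0],[0,0,0],[0,0,0]], offset=[[4,0,-1],[6,0,-2],[7,0,-2],[7,0,-2],[0,0,0],[0,0,0]], fingers=[0.45,0.45,0.45,0.45,0.45,0.45])

```text
clock: 27.1
tool_pos: [0.4721, 0.1441, 0.0339]
ee_rot: [-1.554, -0.003, 1.574]
force: [0.2, -0.1, -1.3]
finger_gap: 0.0479
```

```bash
python3 - <<'E'
from h import *
s=status.observe(); print(s['joints'].round(3),s['tool_pos'].round(4),np.degrees(s['ee_rot']).round(2),s['force'].round(2))
E
```

```text
[-0.396  0.748  0.072  2.081 -0.175  0.333  1.398] [0.4721 0.1441 0.0339] [-89.05  -0.15  90.19] [ 0.18 -0.12 -1.29]
```

>>> play_rows(twist=[[0,0.3,0],[0,0,0],[0,0,0],[0,0,0],[0,0,0],[0,0,0]], offset=[[5,0,-2],[6,0,-2],[6,0,-2],[5,0,-2],[0,0,0],[0,0,0]], fingers=[0.45,0.45,0.45,0.45,0.45,0.45])

```text
clock: 27.7
tool_pos: [0.496, 0.1441, 0.0251]
ee_rot: [-1.548, -0.003, 1.574]
force: [-0.5, 0.4, -0.9]
finger_gap: 0.0481
```

>>> play_rows(twist=[[0,0,0],[0,0,0],[0,0,0],[0,0,0]], offset=[[4,0,0],[3,0,0],[2,0,0],[0,0,0]], fingers=[0.45,0.45,0.45,0.45])

```text
clock: 28.1
tool_pos: [0.5006, 0.1441, 0.0248]
ee_rot: [-1.539, -0.002, 1.575]
force: [-0.1, 0.4, 1.6]
finger_gap: 0.0482
```

>>> play_rows(twist=[[0,0,0],[0,0,0]], offset=[[2,0,0],[0,0,0]], fingers=[0.45,0.45])

```text
clock: 28.3
tool_pos: [0.5006, 0.1441, 0.0249]
ee_rot: [-1.535, -0.002, 1.575]
force: [-1.9, 0.1, 2.0]
finger_gap: 0.0479
```

>>> play_rows(twist=[[0,-0.7,0],[0,0,0],[0,0,0],[0,0,0],[0,0,0]], offset=[[0,0,0],[0,0,0],[0,0,0],[0,0,0],[0,0,0]], fingers=[0.45,0.45,0.72,0.72,0.72])

```text
clock: 28.8
tool_pos: [0.5044, 0.1443, 0.0255]
ee_rot: [-1.556, -0.002, 1.575]
force: [-0.6, 1.1, -0.1]
finger_gap: 0.0615
```

>>> play_rows(twist=[[0,0,0],[0,0,0],[0,0,0],[0,0,0],[0,0,0]], offset=[[0,0,12],[-8,0,20],[-10,0,20],[-10,0,25],[0,0,0]], fingers=[0.75,0.75,0.75,0.75,0.75])

```text
clock: 29.3
tool_pos: [0.4784, 0.1441, 0.1078]
ee_rot: [-1.561, -0.003, 1.574]
force: [-0.1, 0.2, 0.6]
finger_gap: 0.0642
```

```bash
python3 - <<'E'
from h import *
s=status.observe(); print(s['joints'].round(3),s['tool_pos'].round(4),np.degrees(s['ee_rot']).round(2),s['force'].round(2))
snap('wrist','wrist18');snap('side','side18')
im=cv2.imread('pics/side18.png'); cv2.imwrite('pics/c15.png',cv2.resize(im[150:270,220:350],None,fx=5,fy=5,interpolation=cv2.INTER_CUBIC)[:600])
from pose import *
d=snap('top','top18');poses(d,ZS)
E
```

```text
[-0.423  0.615  0.116  2.039 -0.152  0.503  1.379] [0.4784 0.1441 0.1078] [-89.46  -0.19  90.16] [-0.06  0.18  0.56]
t 0.028 ctr [ 0.6224 -0.0746  0.028 ] cent [ 0.6233 -0.0749] yaw 7.1 LxW 0.113 0.051 grip-35 [ 0.5877 -0.0789]
t 0.012 ctr [ 0.6232 -0.3274  0.012 ] cent [ 0.6231 -0.3276] yaw -9.4 LxW 0.11 0.05 grip-35 [ 0.5887 -0.3217]
t 0.024 ctr [ 0.4449 -0.2029  0.024 ] cent [ 0.4447 -0.2029] yaw -6.2 LxW 0.11 0.051 grip-35 [ 0.4101 -0.1991]
t 0.016 ctr [ 0.4453 -0.0861  0.016 ] cent [ 0.4451 -0.0857] yaw -11.3 LxW 0.111 0.05 grip-35 [ 0.411  -0.0792]
```

View pics/wrist18.png

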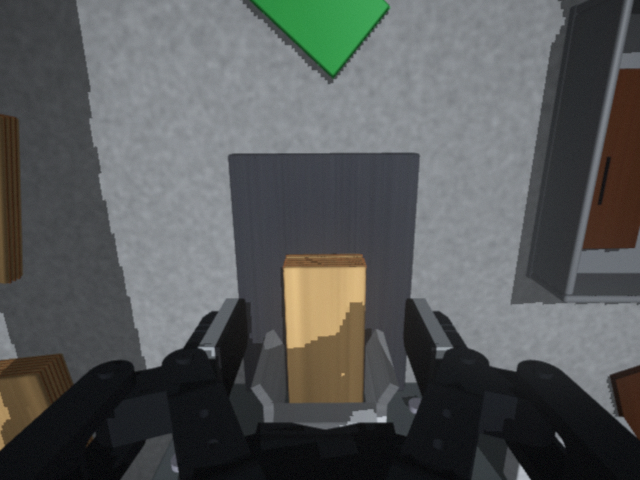

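View pics/c15.png

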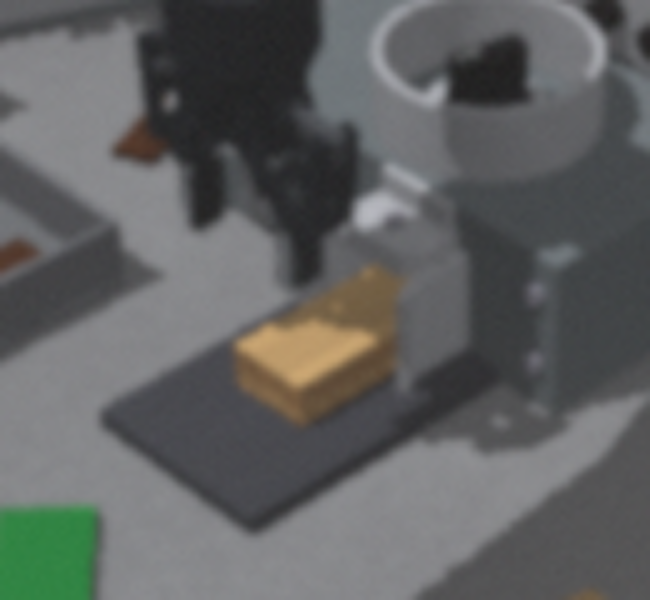

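>>> play_rows(twist=[[0,0,0],[0,0,0.5],[0,0,1],[0,0,1],[0,0,1],[0,0,1],[0,0,1],[0,0,1],[0,0,0.5],[0,0,0],[0,0,0],[0,0,0],[0,0,0]], offset=[[0,0,30],[5,-20,15],[10,-35,0],[12,-35,0],[15,-35,0],[15,-35,0],[15,-25,0],[15,-20,-10],[12,-12,-20],[8,-5,-20],[3,0,-15],[0,0,-10],[0,0,0]], fingers=[0.78,0.78,0.78,0.78,0.78,0.78,0.78,0.78,0.78,0.78,0.78,0.78,0.78])

```text
clock: 30.75
tool_pos: [0.5898, -0.0899, 0.0616]
ee_rot: [-1.544, -0.001, 1.701]
force: [0.1, -0.1, -0.0]
finger_gap: 0.0668
```

```bash
python3 - <<'E'
from h import *
s=status.observe(); print(s['joints'].round(3),s['tool_pos'].round(4),np.degrees(s['ee_rot']).round(2),s['force'].round(2))
E
```

```text
[ 0.061  0.788  0.065  1.777 -0.072  0.604  1.868] [ 0.5898 -0.0899  0.0616] [-8.849e+01 -3.000e-02  9.747e+01] [ 0.14 -0.12 -0.01]
```

>>> play_rows(twist=[[0,0,-0.5],[0,0,0]], offset=[[-2,12,0],[0,0,0]], fingers=[0.78,0.78])

```text
clock: 30.95
tool_pos: [0.587, -0.0754, 0.0617]
ee_rot: [-1.544, -0.002, 1.693]
force: [-0.2, 0.2, 0.5]
finger_gap: 0.0668
```

```bash
python3 - <<'E'
from h import *
s=status.observe(); print(s['joints'].round(3),s['tool_pos'].round(4),np.degrees(s['ee_rot']).round(2),s['force'].round(2))
snap('wrist','wrist19')
E
```

```text
[ 0.036  0.784  0.068  1.79  -0.079  0.598  1.844] [ 0.587  -0.0754  0.0617] [-88.44  -0.11  97.  ] [-0.18  0.18  0.5 ]
```

View pics/wrist19.png

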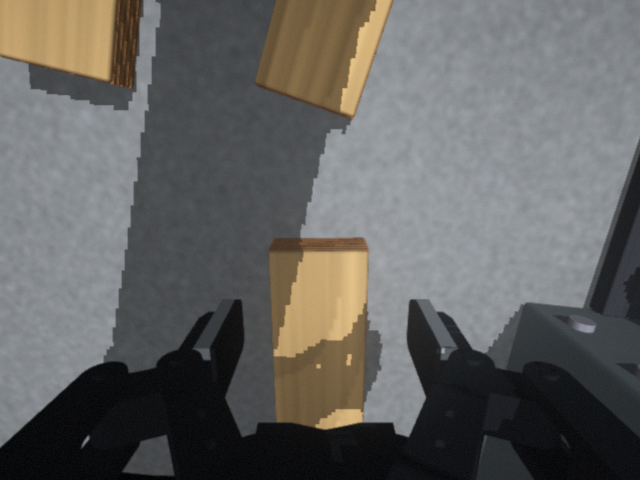

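>>> play_rows(twist=[[0,0,0],[0,0,0],[0,0,0],[0,0,0],[0,0,0],[0,0,0]], offset=[[0,-2,-15],[0,0,-18],[0,0,-12],[0,0,-7],[0,0,-3],[0,0,0]], fingers=[0.78,0.78,0.78,0.78,0.78,0.78])

```text
clock: 31.6
tool_pos: [0.5888, -0.079, 0.0055]
ee_rot: [-1.549, 0.001, 1.694]
force: [-0.8, 0.5, -0.2]
finger_gap: 0.0665
```

```bash
python3 - <<'E'
from h import *
s=status.observe(); print(s['joints'].round(3),s['tool_pos'].round(4),np.degrees(s['ee_rot']).round(2),s['force'].round(2))
E
```

```text
[ 0.047  0.873  0.058  1.802 -0.083  0.49   1.852] [ 0.5888 -0.079   0.0055] [-8.875e+01  8.000e-02  9.706e+01] [-0.84  0.52 -0.18]
```

>>> play_rows(twist=[[0,0,0],[0,0,0],[0,0,0],[0,0,0],[0,0,0],[0,0,0]], offset=[[0,0,1],[0,0,0],[0,0,0],[0,0,0],[0,0,0],[0,0,0]], fingers=[0.45,0.45,0.45,0.45,0.45,0.45], squeeze=90)

```text
clock: 32.2
tool_pos: [0.5894, -0.0793, 0.0081]
ee_rot: [-1.551, 0.002, 1.694]
force: [0.1, -0.0, -2.2]
finger_gap: 0.0479
```

```bash
python3 - <<'E'
from h import *
s=status.observe(); print(s['tool_pos'].round(4),np.degrees(s['ee_rot']).round(2),s['force'].round(2),s['finger_gap'])
snap('wrist','wrist20')
E
```

```text
[ 0.5894 -0.0793  0.0081] [-88.84   0.11  97.05] [ 0.11 -0.04 -2.21] 0.047940300833941484
```

View pics/wrist20.png

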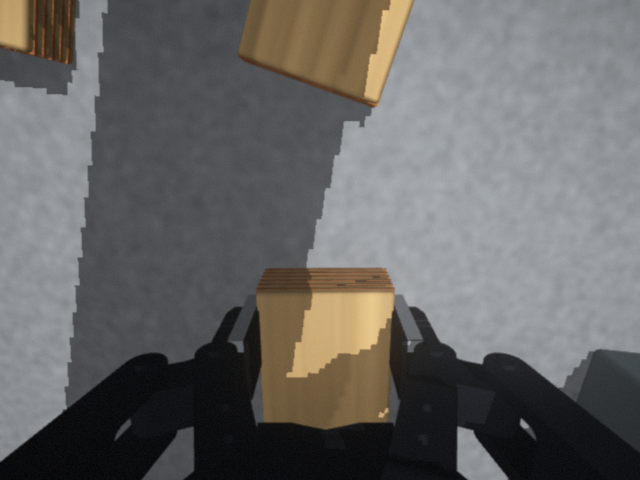

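>>> play_rows(twist=[[0,0,0],[0,0,0]], offset=[[0,0,-1],[0,0,0]], fingers=[0.45,0.45])

```text
clock: 32.45
tool_pos: [0.5895, -0.0793, 0.0073]
ee_rot: [-1.551, 0.002, 1.694]
force: [0.6, -0.2, -1.4]
finger_gap: 0.0481
```

>>> play_rows(twist=[[0,0,0],[0,0,0]], offset=[[0,0,-1],[0,0,0]], fingers=[0.45,0.45])

```text
clock: 32.65
tool_pos: [0.5896, -0.0793, 0.0076]
ee_rot: [-1.551, 0.002, 1.694]
force: [-0.3, 0.2, -3.0]
finger_gap: 0.0483
```

>>> play_rows(twist=[[0,0,0],[0,0,0]], offset=[[0,0,-1],[0,0,0]], fingers=[0.45,0.45])

```text
clock: 32.85
tool_pos: [0.5898, -0.0793, 0.0074]
ee_rot: [-1.551, 0.002, 1.694]
force: [0.4, -0.6, -2.3]
finger_gap: 0.048
```

>>> play_rows(twist=[[0,0,0],[0,0,0],[0,0,0],[0,0,0],[0,0,-0.5],[0,0,-1],[0,0,-1],[0,0,-1],[0,0,-1],[0,0,-1],[0,0,-1],[0,0,-0.5],[0,0,0],[0,0,0],[0,0,0]], offset=[[0,0,8],[0,0,25],[-5,0,35],[-15,0,35],[-20,5,15],[-25,15,0],[-25,25,0],[-25,30,0],[-20,35,0],[-10,35,0],[-5,30,0],[0,25,0],[0,15,0],[0,5,0],[0,0,0]], fingers=[0.45,0.45,0.45,0.45,0.45,0.45,0.45,0.45,0.45,0.45,0.45,0.45,0.45,0.45,0.45])

```text
clock: 34.35
tool_pos: [0.4329, 0.1463, 0.133]
ee_rot: [-1.557, 0.002, 1.563]
force: [-0.4, -0.3, -2.6]
finger_gap: 0.0484
```

```bash
python3 - <<'E'
from h import *
s=status.observe(); print(s['joints'].round(3),s['tool_pos'].round(4),np.degrees(s['ee_rot']).round(2),s['force'].round(2),s['finger_gap'])
snap('wrist','wrist21')
E
```

```text
[-0.492  0.531  0.153  2.128 -0.165  0.507  1.348] [0.4329 0.1463 0.133 ] [-89.23   0.13  89.57] [-0.38 -0.31 -2.58] 0.048419440426571085
```

View pics/wrist21.png

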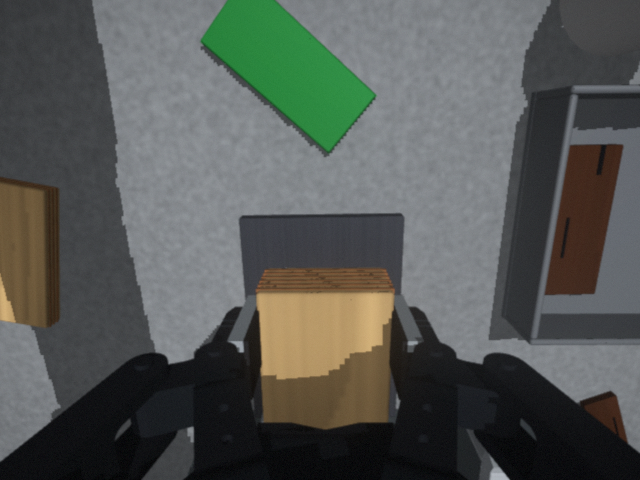

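>>> play_rows(twist=[[0,0.4,0.5],[0,0,0],[0,0,0],[0,0,0],[0,0,0]], offset=[[5,0,-15],[0,0,-20],[0,0,-18],[0,0,-10],[0,0,0]], fingers=[0.45,0.45,0.45,0.45,0.45])

```text
clock: 34.9
tool_pos: [0.4402, 0.1391, 0.0691]
ee_rot: [-1.553, 0.005, 1.562]
force: [-0.2, 0.9, -1.3]
finger_gap: 0.0479
```

```bash
python3 - <<'E'
from h import *
s=status.observe(); print(s['joints'].round(3),s['tool_pos'].round(4),np.degrees(s['ee_rot']).round(2),s['force'].round(2),s['finger_gap'])
E
```

```text
[-0.437  0.659  0.106  2.151 -0.192  0.358  1.389] [0.4402 0.1391 0.0691] [-88.98   0.26  89.48] [-0.17  0.91 -1.25] 0.047879030651806424
```

>>> play_rows(twist=[[0.1,0.1,0.6],[0,0,0],[0,0,0],[0,0,0],[0,0,0]], offset=[[-3,5,-6],[-1,0,-6],[0,0,-5],[0,0,-3],[0,0,0]], fingers=[0.45,0.45,0.45,0.45,0.45])

```text
clock: 35.4
tool_pos: [0.4371, 0.1438, 0.0492]
ee_rot: [-1.554, 0.002, 1.572]
force: [0.1, 0.1, -1.5]
finger_gap: 0.0481
```

```bash
python3 - <<'E'
from h import *
s=status.observe(); print(s['joints'].round(3),s['tool_pos'].round(4),np.degrees(s['ee_rot']).round(2),s['force'].round(2),s['finger_gap'])
E
```

```text
[-0.434  0.698  0.087  2.164 -0.201  0.304  1.396] [0.4371 0.1438 0.0492] [-89.03   0.12  90.05] [ 0.07  0.15 -1.54] 0.0480704508916939
```

>>> play_rows(twist=[[0,0.2,0.1],[0,0,0]], offset=[[0,0,-1],[0,0,0]], fingers=[0.45,0.45])

```text
clock: 35.6
tool_pos: [0.4373, 0.144, 0.0483]
ee_rot: [-1.551, 0.002, 1.574]
force: [-0.4, -1.8, -1.8]
finger_gap: 0.048
```

```bash
python3 - <<'E'
from h import *
s=status.observe(); print(s['joints'].round(3),s['tool_pos'].round(4),np.degrees(s['ee_rot']).round(2),s['force'].round(2),s['finger_gap'])
snap('side','side22')
im=cv2.imread('pics/side22.png'); cv2.imwrite('pics/c16.png',cv2.resize(im[150:270,220:350],None,fx=5,fy=5,interpolation=cv2.INTER_CUBIC)[:600])
E
```

```text
[-0.433  0.7    0.085  2.161 -0.2    0.308  1.398] [0.4373 0.144  0.0483] [-88.85   0.11  90.17] [-0.35 -1.84 -1.76] 0.04802029420526706
```

View pics/c16.png

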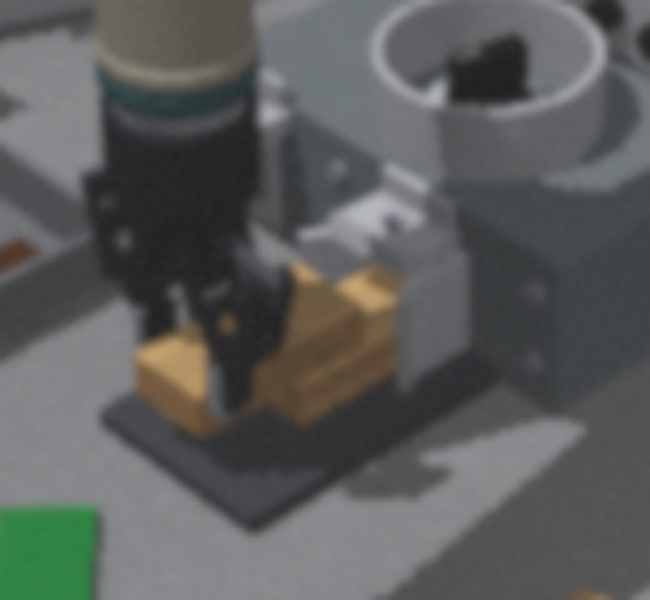

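>>> play_rows(twist=[[0,0,0],[0,0,0],[0,0,0],[0,0,0],[0,0,0],[0,0,0]], offset=[[4,0,0],[5,0,0],[5,0,0],[5,0,0],[0,0,0],[0,0,0]], fingers=[0.45,0.45,0.45,0.45,0.45,0.45])

```text
clock: 36.25
tool_pos: [0.4592, 0.1441, 0.0488]
ee_rot: [-1.553, 0.001, 1.573]
force: [-0.0, -0.1, -2.1]
finger_gap: 0.048
```

```bash
python3 - <<'E'
from h import *
s=status.observe(); print(s['joints'].round(3),s['tool_pos'].round(4),np.degrees(s['ee_rot']).round(2),s['force'].round(2),s['finger_gap'])
E
```

```text
[-0.421  0.712  0.092  2.108 -0.192  0.347  1.405] [0.4592 0.1441 0.0488] [-8.896e+01  8.000e-02  9.015e+01] [-0.04 -0.11 -2.14] 0.04802320782804663
```

Small z drift (+0.5 mm); correct and go on.

>>> play_rows(twist=[[0,0.1,0],[0,0,0],[0,0,0],[0,0,0],[0,0,0]], offset=[[4,0,-0.5],[4,0,0],[4,0,-0.2],[4,0,0],[0,0,0]], fingers=[0.45,0.45,0.45,0.45,0.45])

```text
clock: 36.75
tool_pos: [0.4764, 0.144, 0.048]
ee_rot: [-1.55, 0.002, 1.573]
force: [-0.4, -0.1, -2.4]
finger_gap: 0.0484
```

```bash
python3 - <<'E'
from h import *
s=status.observe(); print(s['joints'].round(3),s['tool_pos'].round(4),np.degrees(s['ee_rot']).round(2),s['force'].round(2),s['finger_gap'])
E
```

```text
[-0.411  0.726  0.096  2.062 -0.187  0.381  1.41 ] [0.4764 0.144  0.048 ] [-8.884e+01  9.000e-02  9.015e+01] [-0.41 -0.14 -2.37] 0.048382474718382563
```

>>> play_rows(twist=[[0,0,0],[0,0,0],[0,0,0],[0,0,0],[0,0,0]], offset=[[4,0,0],[4,0,0],[4,0,0],[4,0,0],[0,0,0]], fingers=[0.45,0.45,0.45,0.45,0.45])

```text
clock: 37.25
tool_pos: [0.4938, 0.144, 0.0479]
ee_rot: [-1.55, 0.002, 1.573]
force: [0.7, -0.1, -1.4]
finger_gap: 0.0483
```

>>> play_rows(twist=[[0,0,0],[0,0,0],[0,0,0],[0,0,0]], offset=[[3,0,0],[3,0,0],[2,0,0],[0,0,0]], fingers=[0.45,0.45,0.45,0.45])

```text
clock: 37.65
tool_pos: [0.5019, 0.1439, 0.0478]
ee_rot: [-1.549, 0.002, 1.574]
force: [-0.8, -0.2, -1.4]
finger_gap: 0.0481
```

>>> play_rows(twist=[[0,0,0],[0,0,0]], offset=[[2,0,0],[0,0,0]], fingers=[0.45,0.45])

```text
clock: 37.85
tool_pos: [0.5018, 0.1439, 0.0475]
ee_rot: [-1.545, 0.002, 1.574]
force: [-0.2, -0.4, -1.0]
finger_gap: 0.0479
```

>>> play_rows(twist=[[0,-0.3,0],[0,0,0],[0,0,0],[0,0,0],[0,0,0]], offset=[[0,0,0],[0,0,0],[0,0,0],[0,0,0],[0,0,0]], fingers=[0.45,0.45,0.72,0.72,0.72])

```text
clock: 38.35
tool_pos: [0.504, 0.1441, 0.0482]
ee_rot: [-1.555, 0.001, 1.574]
force: [0.4, -0.1, 0.0]
finger_gap: 0.0619
```

>>> play_rows(twist=[[0,0,0],[0,0,0],[0,0,0],[0,0,0],[0,0,0],[0,0,0]], offset=[[0,0,12],[-8,0,20],[-10,0,20],[-10,0,25],[0,0,10],[0,0,0]], fingers=[0.75,0.75,0.75,0.75,0.75,0.75])

```text
clock: 38.95
tool_pos: [0.4775, 0.1441, 0.1417]
ee_rot: [-1.561, 0.0, 1.573]
force: [-0.5, 0.6, 0.3]
finger_gap: 0.0641
```

```bash
python3 - <<'E'
from h import *
s=status.observe(); print(s['joints'].round(3),s['tool_pos'].round(4),np.degrees(s['ee_rot']).round(2),s['force'].round(2))
snap('wrist','wrist23');snap('side','side23')
im=cv2.imread('pics/side23.png'); cv2.imwrite('pics/c17.png',cv2.resize(im[150:270,220:350],None,fx=5,fy=5,interpolation=cv2.INTER_CUBIC)[:600])
snap('top','top23')
E
```

```text
[-0.452  0.558  0.153  2.017 -0.152  0.587  1.379] [0.4775 0.1441 0.1417] [-89.42   0.    90.12] [-0.49  0.62  0.31]
```

View pics/wrist23.png

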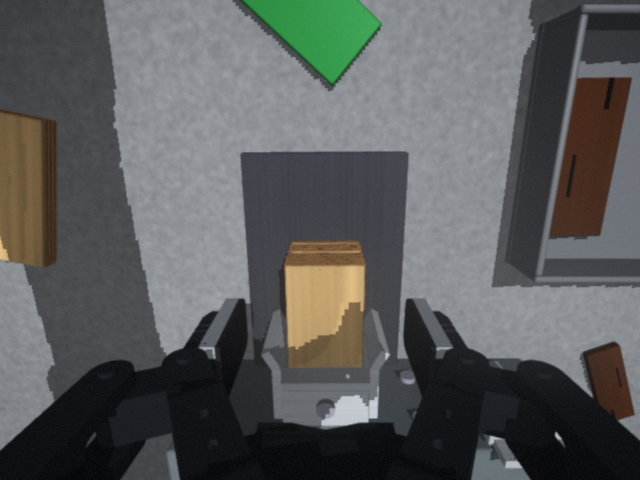

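View pics/c17.png

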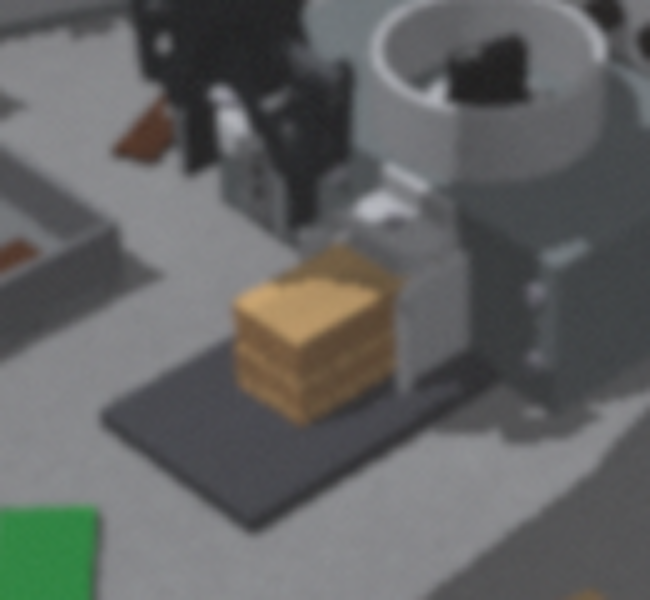

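View pics/top23.png

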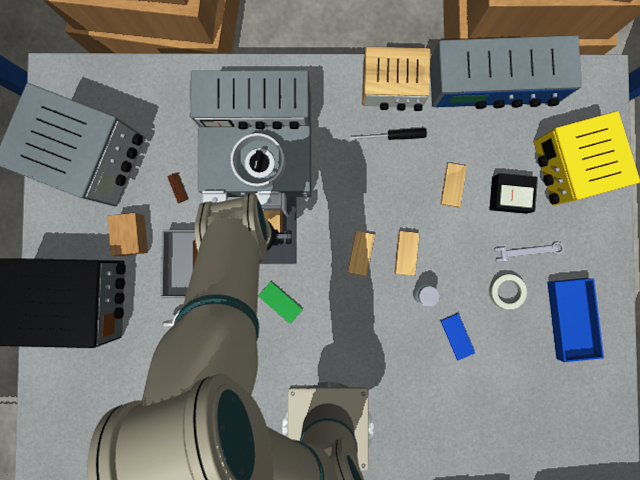

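```bash
python3 - <<'E'
from h import *
d=load('wrist23')
print('top pk outer end',[onz(d,p,.068).round(4) for p in [(286,265),(364,265)]])
print('its bottom edge',[onz(d,p,.040).round(4) for p in [(289,252),(362,252)]], 'lowest',[onz(d,p,.012).round(4) for p in [(291,241),(360,241)]])
print('plate edge',[onz(d,p,.012).round(4) for p in [(242,153),(407,153)]])
# dial from top0
t=load('top0')
im=cv2.resize(t['color'][125:200,220:300],None,fx=8,fy=8,interpolation=cv2.INTER_CUBIC)
f=lambda x,y:((x+.5)/8-.5+220,(y+.5)/8-.5+125)
for z in (.13,.14,.145,.15): print(z,'ring ctr px(302,278):',onz(t,f(302,278),z).round(4),'ring rad',(onz(t,f(90,278),z)-onz(t,f(513,278),z))[1]/2)
for z in (.1,.11,.12): print(z,'skirt (318,305)',onz(t,f(318,305),z).round(4),(onz(t,f(200,305),z)-onz(t,f(437,305),z))[1]/2)
E
```

```text
top pk outer end [array([0.4842, 0.1195, 0.068 ]), array([0.484 , 0.1674, 0.068 ])]
its bottom edge [array([0.485 , 0.1187, 0.04  ]), array([0.4849, 0.1688, 0.04  ])] lowest [array([0.4855, 0.1176, 0.012 ]), array([0.4854, 0.17  , 0.012 ])]
plate edge [array([0.4204, 0.0844, 0.012 ]), array([0.4202, 0.2014, 0.012 ])]
0.13 ring ctr px(302,278): [0.6623 0.1654 0.13  ] ring rad 0.06191904258261987
0.14 ring ctr px(302,278): [0.6601 0.1638 0.14  ] ring rad 0.06133360933756048
0.145 ring ctr px(302,278): [0.659 0.163 0.145] ring rad 0.06104089271503077
0.15 ring ctr px(302,278): [0.6579 0.1622 0.15  ] ring rad 0.06074817609250107
0.1 skirt (318,305) [0.6608 0.1652 0.1   ] 0.03566558057905701
0.11 skirt (318,305) [0.6586 0.1637 0.11  ] 0.035337670028201776
0.12 skirt (318,305) [0.6565 0.1622 0.12  ] 0.03500975947734654
```

```bash
python3 - <<'E'
from tri import *
t,s=load('top0'),load('side0')
f=lambda x,y:((x+.5)/8-.5+220,(y+.5)/8-.5+125)
f3=lambda x,y:((x+.5)/4-.5+220,(y+.5)/4-.5+130)
print(tri(t,f(302,278),s,f3(392,120)))
E
```

```text
(array([0.66026643, 0.16140042, 0.14645506]), np.float64(0.00420802306991713))
```

>>> play_rows(twist=[[0,0,0],[0,0,0],[0,0,0],[0,0,0],[0,0,0],[0,0,0],[0,0,0],[0,0,0],[0,0,0]], offset=[[0,0,30],[10,5,40],[25,5,40],[30,5,30],[30,5,0],[30,0,0],[25,0,0],[10,0,0],[0,0,0]], fingers=[0.6,0.6,0.6,0.6,0.6,0.6,0.6,0.6,0.6])

```text
clock: 40.0
tool_pos: [0.6388, 0.162, 0.2731]
ee_rot: [-1.538, 0.009, 1.572]
force: [0.1, 0.3, -0.2]
finger_gap: 0.0513
```

```bash
python3 - <<'E'
from h import *
s=status.observe(); print(s['joints'].round(3),s['tool_pos'].round(4),np.degrees(s['ee_rot']).round(2),s['force'].round(2))
snap('wrist','wrist24')
E
```

```text
[-0.402  0.632  0.199  1.403 -0.127  1.154  1.388] [0.6388 0.162  0.2731] [-88.1    0.54  90.09] [ 0.09  0.29 -0.25]
```

View pics/wrist24.png

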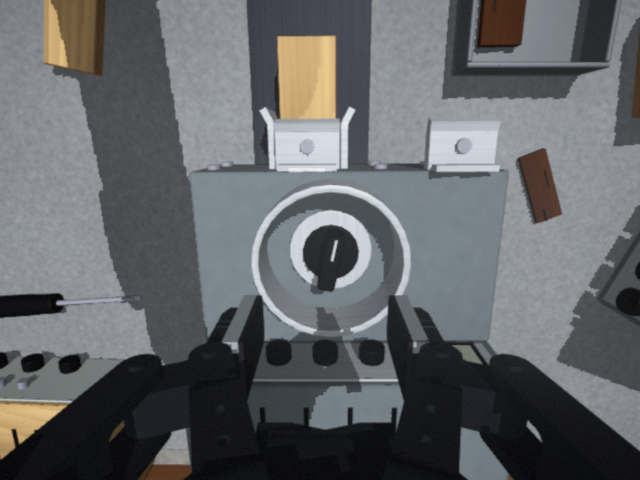

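```bash
python3 - <<'E'
import cv2
t=cv2.imread('pics/wrist24.png')
cv2.imwrite('pics/c18.png',cv2.resize(t[180:340,245:420],None,fx=4,fy=4,interpolation=cv2.INTER_CUBIC)[:600])
g=cv2.convertScaleAbs(t[205:300,285:380],alpha=3,beta=10)
cv2.imwrite('pics/c19.png',cv2.resize(g,None,fx=6,fy=6,interpolation=cv2.INTER_CUBIC)[:600])
E
```

```text
(no output)
```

View pics/c18.png

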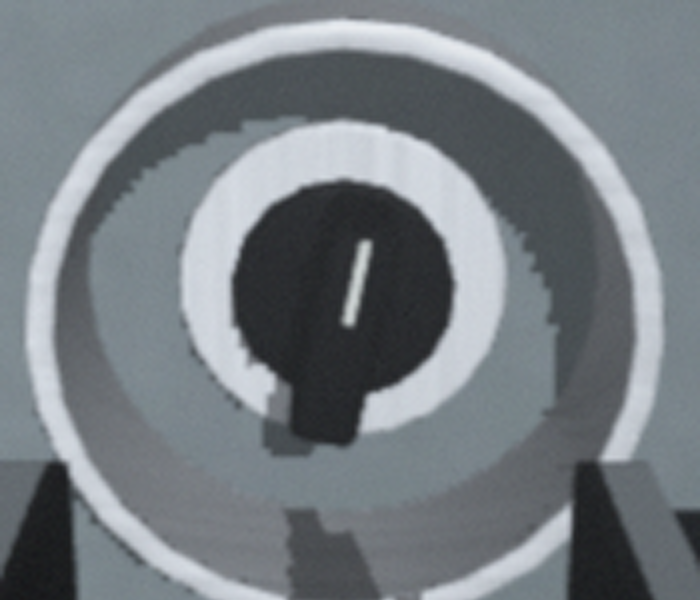

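View pics/c19.png

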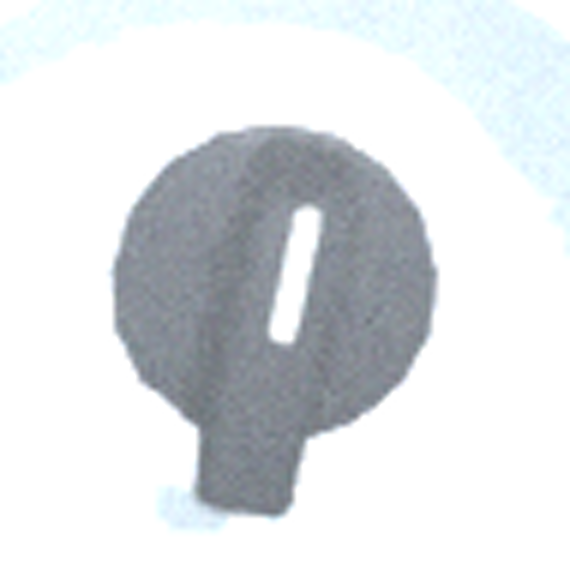

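```bash
python3 - <<'E'
from tri import *
d=load('wrist24'); t=load('top0'); s=load('side0')
f=lambda x,y:((x+.5)/6-.5+285,(y+.5)/6-.5+205)
g=lambda x,y:((x+.5)/4-.5+245,(y+.5)/4-.5+180)
for z in (.144,.138):
    a,b=onz(d,f(308,212),z),onz(d,f(282,340),z); v=b-a; print(z,'line',a.round(4),b.round(4),np.degrees(np.arctan2(v[1],v[0])).round(1))
    print('  bar end',onz(d,f(245,508),z).round(4), 'edge ends',onz(d,f(200,500),z).round(4),onz(d,f(288,512),z).round(4))
    L,R,T=[onz(d,g(*p),z) for p in [(27,315),(662,325),(345,18)]]; print('  ring y',L.round(4),R.round(4),'front',T.round(4))
for z in (.110,.114,.118):
    L,R,T,B=[onz(d,f(*p),z) for p in [(113,280),(437,280),(285,126),(150,385)]]; print(z,'skirt',L.round(4),R.round(4),T.round(4))
# ring front outer edge & side extremes triangulated via top view for z
print('top view ring: front',f and None)
h=lambda x,y:((x+.5)/8-.5+220,(y+.5)/8-.5+125)
for z in (.138,.144,.15): print(z,'topcam ring L,R,F,B',[onz(t,h(*p),z).round(4)[:2] for p in [(85,278),(515,278),(300,492),(300,64)]])
E
```

```text
0.144 line [0.6427 0.1683 0.144 ] [0.6597 0.1652 0.144 ] -10.6
  bar end [0.6828 0.1605 0.144 ] edge ends [0.6817 0.1546 0.144 ] [0.6833 0.1661 0.144 ]
  ring y [0.6576 0.1036 0.144 ] [0.659  0.2253 0.144 ] front [0.6007 0.1643 0.144 ]
0.138 line [0.6443 0.1685 0.138 ] [0.6616 0.1652 0.138 ] -10.6
  bar end [0.6853 0.1604 0.138 ] edge ends [0.6842 0.1544 0.138 ] [0.6858 0.1662 0.138 ]
  ring y [0.6596 0.1023 0.138 ] [0.661  0.2267 0.138 ] front [0.6014 0.1643 0.138 ]
0.11 skirt [0.6621 0.1413 0.11  ] [0.6618 0.1875 0.11  ] [0.6394 0.1657 0.11  ]
0.114 skirt [0.6608 0.1416 0.114 ] [0.6606 0.1872 0.114 ] [0.6385 0.1657 0.114 ]
0.118 skirt [0.6596 0.1418 0.118 ] [0.6594 0.1869 0.118 ] [0.6376 0.1656 0.118 ]
top view ring: front None
0.138 topcam ring L,R,F,B [array([0.6604, 0.2272]), array([0.6607, 0.1022]), array([0.598 , 0.1642]), array([0.7235, 0.1652])]
0.144 topcam ring L,R,F,B [array([0.6591, 0.2259]), array([0.6594, 0.1016]), array([0.597 , 0.1632]), array([0.7218, 0.1643])]
0.15 topcam ring L,R,F,B [array([0.6578, 0.2246]), array([0.658 , 0.1011]), array([0.596 , 0.1623]), array([0.7201, 0.1633])]
```

>>> play_rows(twist=[[0.5,-1.9,0],[0,0,-4],[0,0,-4],[0,0,-2.7],[0,0,0],[0,0,0],[0,0,0]], offset=[[7,1,-10],[8,1,-25],[6,1,-25],[0,0,-20],[0,0,-10],[0,0,0],[0,0,0]], fingers=[0.42,0.42,0.42,0.42,0.42,0.42,0.42], squeeze=40)

```text
clock: 40.75
tool_pos: [0.6534, 0.1654, 0.1767]
ee_rot: [-1.562, 0.003, 1.382]
force: [0.9, 0.3, 0.5]
finger_gap: 0.0359
```

```bash
python3 - <<'E'
from h import *
s=status.observe(); print(s['joints'].round(3),s['tool_pos'].round(4),np.degrees(s['ee_rot']).round(2),s['force'].round(2))
E
```

```text
[-0.416  0.735  0.228  1.493 -0.19   0.944  1.249] [0.6534 0.1654 0.1767] [-89.52   0.16  79.16] [0.89 0.32 0.47]
```

>>> play_rows(twist=[[0,-0.5,0.2],[0,0,0],[0,0,0]], offset=[[7,-1,-5],[0,0,-5],[0,0,0]], fingers=[0.42,0.42,0.42])

```text
clock: 41.05
tool_pos: [0.6623, 0.1647, 0.1688]
ee_rot: [-1.576, -0.001, 1.387]
force: [-0.5, -0.4, -0.5]
finger_gap: 0.036
```

```bash
python3 - <<'E'
from h import *
s=status.observe(); print(s['joints'].round(3),s['tool_pos'].round(4),np.degrees(s['ee_rot']).round(2),s['force'].round(2))
snap('wrist','wrist25'); snap('side','side25')
im=cv2.imread('pics/side25.png'); cv2.imwrite('pics/c20.png',cv2.resize(im[90:210,240:400],None,fx=5,fy=5,interpolation=cv2.INTER_CUBIC)[:600])
E
```

```text
[-0.41   0.749  0.225  1.488 -0.191  0.922  1.258] [0.6623 0.1647 0.1688] [-9.027e+01 -7.000e-02  7.945e+01] [-0.5  -0.37 -0.54]
```

View pics/wrist25.png

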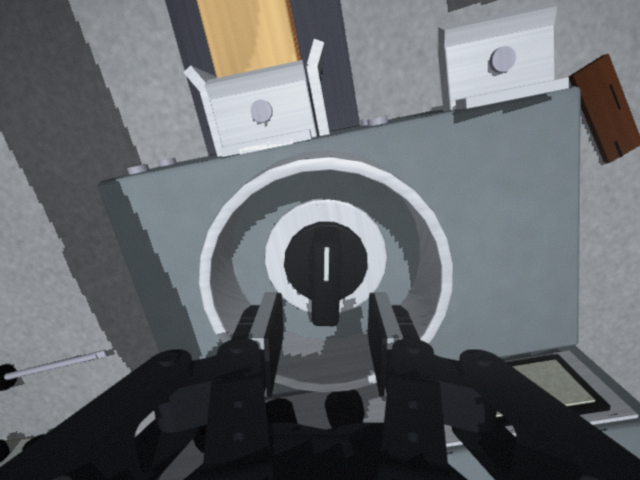

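View pics/c20.png

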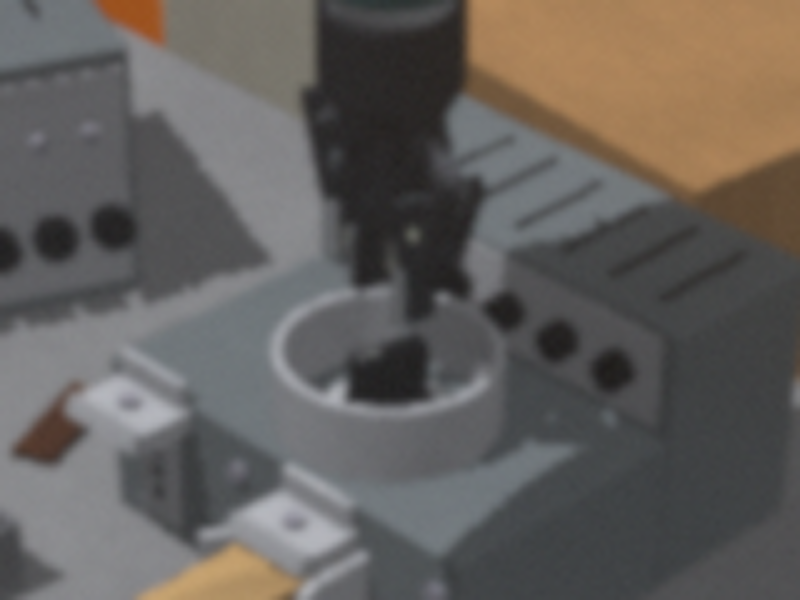

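```bash
python3 - <<'E'
from h import *
d=load('wrist25')
for z in (.105,.110,.114): print(z,'skirt L,R,T',[onz(d,p,z).round(4)[:2] for p in [(285,261),(368,261),(326,220)]], 'mid', ((onz(d,(285,261),z)+onz(d,(368,261),z))/2).round(4), np.linalg.norm(onz(d,(285,261),z)-onz(d,(368,261),z)).round(4))
for z in (.138,.144): print(z,'bar end',onz(d,(325,325),z).round(4),'ring L,R',onz(d,(200,275),z).round(4),onz(d,(453,275),z).round(4),np.linalg.norm(onz(d,(200,275),z)-onz(d,(453,275),z)).round(4))
E
```

```text
0.105 skirt L,R,T [array([0.6594, 0.141 ]), array([0.6683, 0.1887]), array([0.6395, 0.169 ])] mid [0.6638 0.1648 0.105 ] 0.0485
0.11 skirt L,R,T [array([0.6576, 0.1418]), array([0.6663, 0.1884]), array([0.6382, 0.1692])] mid [0.662  0.1651 0.11  ] 0.0474
0.114 skirt L,R,T [array([0.6562, 0.1426]), array([0.6647, 0.1882]), array([0.6372, 0.1694])] mid [0.6605 0.1654 0.114 ] 0.0464
0.138 bar end [0.6863 0.1597 0.138 ] ring L,R [0.6474 0.1038 0.138 ] [0.6704 0.2274 0.138 ] 0.1257
0.144 bar end [0.6829 0.1603 0.144 ] ring L,R [0.6453 0.1064 0.144 ] [0.6676 0.2256 0.144 ] 0.1213
```

>>> play_rows(twist=[[0,0.2,0],[0,0,0],[0,0,0],[0,0,0],[0,0,0],[0,0,0]], offset=[[0,0,-10],[0,0,-12],[0,0,-10],[0,0,-6],[0,0,0],[0,0,0]], fingers=[0.42,0.42,0.42,0.42,0.42,0.42])

```text
clock: 41.75
tool_pos: [0.662, 0.1645, 0.1272]
ee_rot: [-1.571, -0.0, 1.387]
force: [0.3, -0.4, 0.2]
finger_gap: 0.0358
```

```bash
python3 - <<'E'
from h import *
s=status.observe(); print(s['joints'].round(3),s['tool_pos'].round(4),np.degrees(s['ee_rot']).round(2),s['force'].round(2))
E
```

```text
[-0.403  0.797  0.213  1.515 -0.202  0.85   1.268] [0.662  0.1645 0.1272] [-9.003e+01 -1.000e-02  7.945e+01] [ 0.25 -0.36  0.17]
```

Lower a bit more and close gently.

>>> play_rows(twist=[[0,0,0],[0,0,0],[0,0,0],[0,0,0],[0,0,0],[0,0,0],[0,0,0],[0,0,0]], offset=[[0,0,-7],[0,0,0],[0,0,0],[0,0,0],[0,0,0],[0,0,0],[0,0,0],[0,0,0]], fingers=[0.42,0.42,0.1,0.1,0.1,0.1,0.1,0.1], squeeze=40)

```text
clock: 42.55
tool_pos: [0.6624, 0.1649, 0.1203]
ee_rot: [-1.573, -0.001, 1.387]
force: [0.4, 1.2, -1.5]
finger_gap: 0.0134
```

```bash
python3 - <<'E'
from h import *
s=status.observe(); print(s['joints'].round(3),s['tool_pos'].round(4),np.degrees(s['ee_rot']).round(2),s['force'].round(2),s['ft_torque'].round(2),s['finger_gap'])
snap('wrist','wrist26')
E
```

```text
[-0.402  0.806  0.21   1.52  -0.205  0.836  1.27 ] [0.6624 0.1649 0.1203] [-9.010e+01 -5.000e-02  7.948e+01] [ 0.4   1.15 -1.54] [-0.02 -0.03  0.02] 0.01342011485827477
```

View pics/wrist26.png

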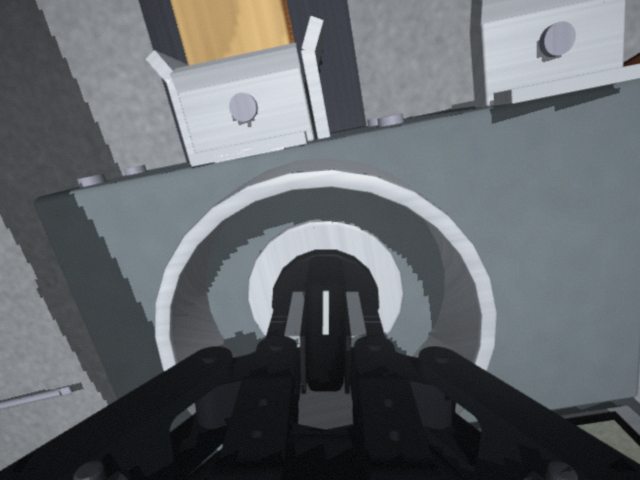

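>>> play_rows(twist=[[0,0,-4],[0,0,-6],[0,0,-6],[0,0,-6],[0,0,-4],[0,0,0]], offset=[[0,0,0],[0,0,0],[0,0,0],[0,0,0],[0,0,0],[0,0,0]], fingers=[0.1,0.1,0.1,0.1,0.1,0.1])

```text
clock: 43.2
tool_pos: [0.6623, 0.1649, 0.1203]
ee_rot: [-1.572, -0.001, 0.916]
force: [0.6, 0.3, -0.9]
finger_gap: 0.0132
```

```bash
python3 - <<'E'
from h import *
s=status.observe(); print(s['joints'].round(3),s['tool_pos'].round(4),np.degrees(s['ee_rot']).round(2),s['force'].round(2),s['ft_torque'].round(2),s['finger_gap'])
E
```

```text
[-0.473  0.821  0.34   1.522 -0.33   0.853  0.901] [0.6623 0.1649 0.1203] [-9.010e+01 -6.000e-02  5.251e+01] [ 0.63  0.31 -0.91] [-0.02  0.01 -0.11] 0.01318746526132559
```

>>> play_rows(twist=[[0,0,-4],[0,0,-6],[0,0,-6],[0,0,-6],[0,0,-5],[0,0,0]], offset=[[0,0,0],[0,0,0],[0,0,0],[0,0,0],[0,0,0],[0,0,0]], fingers=[0.1,0.1,0.1,0.1,0.1,0.1])

```text
clock: 43.8
tool_pos: [0.6623, 0.1649, 0.1203]
ee_rot: [-1.572, -0.001, 0.439]
force: [-0.0, -0.5, -1.4]
finger_gap: 0.0132
```

>>> play_rows(twist=[[0,0,-4],[0,0,-5],[0,0,-5],[0,0,-4],[0,0,0]], offset=[[0,0,0],[0,0,0],[0,0,0],[0,0,0],[0,0,0]], fingers=[0.1,0.1,0.1,0.1,0.1])

```text
clock: 44.3
tool_pos: [0.6623, 0.1649, 0.1203]
ee_rot: [-1.571, -0.001, 0.131]
force: [0.7, -0.4, -0.1]
finger_gap: 0.0131
```

```bash
python3 - <<'E'
from h import *
s=status.observe(); print(s['joints'].round(3),s['tool_pos'].round(4),np.degrees(s['ee_rot']).round(2),s['force'].round(2),s['ft_torque'].round(2),s['finger_gap'])
E
```

```text
[-0.581  0.863  0.551  1.525 -0.53   0.905  0.277] [0.6623 0.1649 0.1203] [-9.002e+01 -6.000e-02  7.510e+00] [ 0.65 -0.42 -0.06] [-0.06  0.02 -0.06] 0.01313442702276988
```

>>> play_rows(twist=[[0,0,-3],[0,0,-3],[0,0,-3],[0,0,0]], offset=[[0,0,0],[0,0,0],[0,0,0],[0,0,0]], fingers=[0.1,0.1,0.1,0.1])

```text
clock: 44.7
tool_pos: [0.6623, 0.1649, 0.1203]
ee_rot: [-1.57, -0.001, -0.015]
force: [0.0, -0.2, -0.4]
finger_gap: 0.0129
```

>>> play_rows(twist=[[0,0,-3],[0,0,-3],[0,0,0]], offset=[[0,0,0],[0,0,0],[0,0,0]], fingers=[0.1,0.1,0.1])

```text
clock: 45.0
tool_pos: [0.6623, 0.1654, 0.1204]
ee_rot: [-1.572, -0.001, -0.099]
force: [-0.0, -1.0, -2.1]
finger_gap: 0.0131
```

```bash
python3 - <<'E'
from h import *
s=status.observe(); print(s['joints'].round(3),s['tool_pos'].round(4),np.degrees(s['ee_rot']).round(2),s['force'].round(2),s['ft_torque'].round(2),s['finger_gap'])
snap('wrist','wrist27')
E
```

```text
[-0.611  0.88   0.612  1.525 -0.585  0.926  0.089] [0.6623 0.1654 0.1204] [-9.006e+01 -3.000e-02 -5.690e+00] [-0.05 -1.04 -2.11] [-0.33  0.    1.5 ] 0.013145904079817557
```

View pics/wrist27.png

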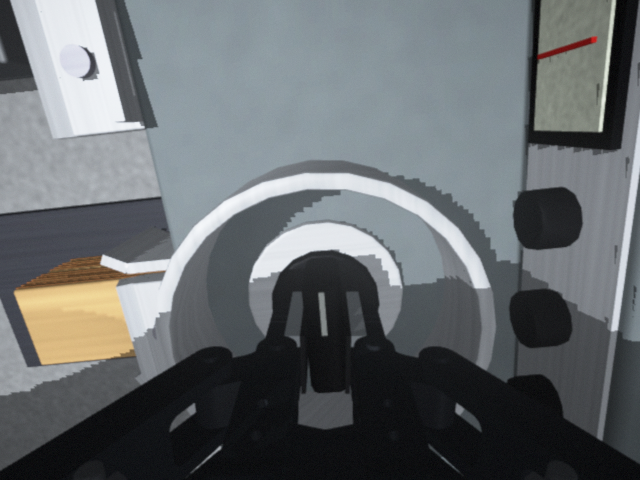

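>>> play_rows(twist=[[0,0,0],[0,0,0],[0,0,0],[0,0,0],[0,0,0],[0,0,0],[0,0,0],[0,0,0]], offset=[[0,0,0],[0,0,0],[0,0,0],[0,0,15],[0,0,25],[0,0,30],[0,0,30],[0,0,0]], fingers=[0.42,0.42,0.42,0.42,0.42,0.42,0.42,0.42])

```text
clock: 45.85
tool_pos: [0.6625, 0.1644, 0.2284]
ee_rot: [-1.568, -0.002, -0.104]
force: [-0.1, 0.2, -0.5]
finger_gap: 0.0355
```

>>> play_rows(twist=[[0,0,0],[0,0,0],[0,0,0],[0,0,0],[0,0,0],[0,0,0],[0,0,0]], offset=[[-15,0,20],[-25,0,10],[-30,0,10],[-30,0,0],[-20,0,0],[-10,0,0],[0,0,0]], fingers=[0.42,0.42,0.42,0.42,0.42,0.42,0.42])

```text
clock: 46.55
tool_pos: [0.5285, 0.1626, 0.2739]
ee_rot: [-1.564, -0.007, -0.108]
force: [1.1, -0.4, 0.2]
finger_gap: 0.0359
```

```bash
python3 - <<'E'
from h import *
s=status.observe(); print(s['joints'].round(3),s['tool_pos'].round(4),np.degrees(s['ee_rot']).round(2),s['force'].round(2))
snap('wrist','wrist28');snap('top','top28');snap('side','side28')
from pose import *
poses(load('top28'),ZS)
E
```

```text
[-0.833  0.532  0.757  1.759 -0.429  1.013 -0.024] [0.5285 0.1626 0.2739] [-89.62  -0.38  -6.18] [ 1.15 -0.43  0.22]
t 0.012 ctr [ 0.6232 -0.3274  0.012 ] cent [ 0.6231 -0.3276] yaw -9.5 LxW 0.11 0.05 grip-35 [ 0.5886 -0.3217]
t 0.016 ctr [0.52   0.1508 0.016 ] cent [0.5203 0.1506] yaw 0.4 LxW 0.072 0.05 grip-35 [0.485  0.1506]
t 0.024 ctr [ 0.4546 -0.1755  0.024 ] cent [ 0.4544 -0.1758] yaw -5.9 LxW 0.11 0.05 grip-35 [ 0.4198 -0.1719]
t 0.016 ctr [ 0.4446 -0.0848  0.016 ] cent [ 0.4455 -0.0857] yaw -11.3 LxW 0.11 0.05 grip-35 [ 0.4103 -0.0779]
```

View pics/top28.png

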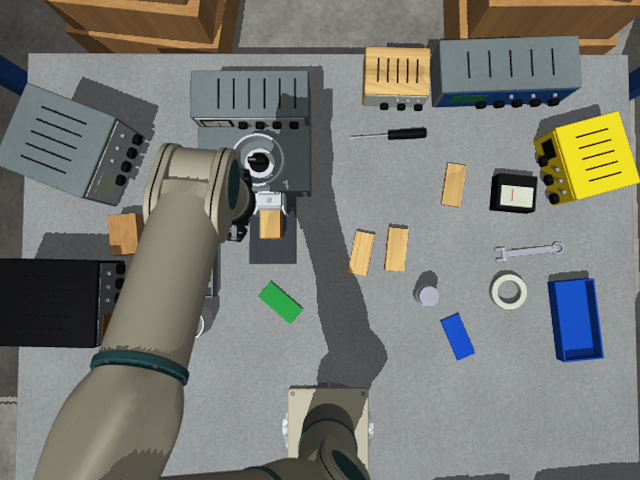

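View pics/side28.png

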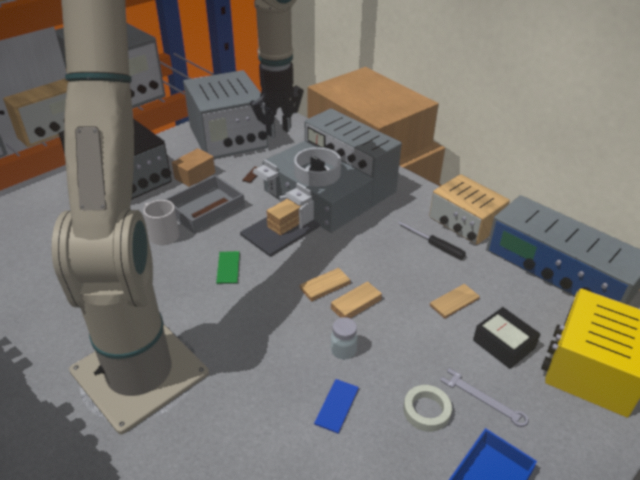

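View pics/wrist28.png

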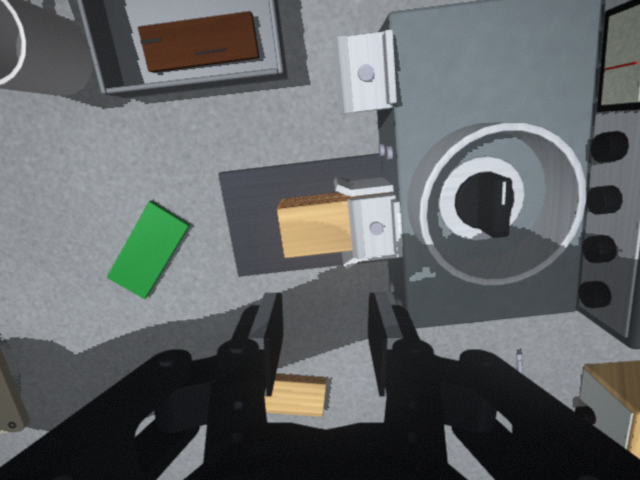

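```bash
python3 - <<'E'
from h import *
d=load('wrist28')
im=cv2.imread('pics/wrist28.png'); c=cv2.convertScaleAbs(im[150:260,430:540],alpha=2.5,beta=10); cv2.imwrite('pics/c21.png',cv2.resize(c,None,fx=5,fy=5,interpolation=cv2.INTER_CUBIC))
g=im[175:215,490:520].min(2); m=g>110
E
```

```text
(no output)
```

View pics/c21.png

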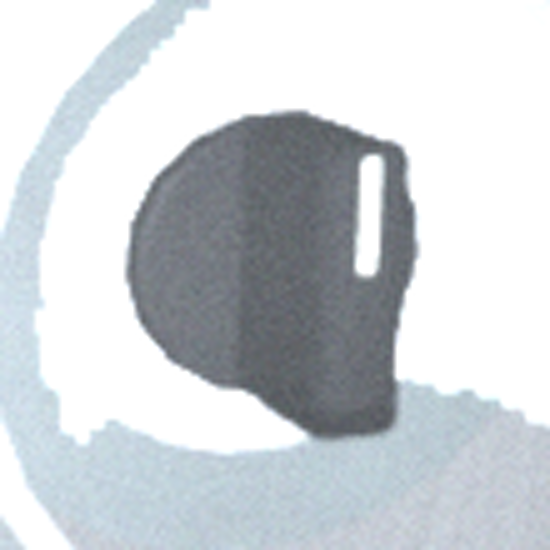

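```bash
python3 - <<'E'
from h import *
d=load('wrist28'); f=lambda x,y:((x+.5)/5-.5+430,(y+.5)/5-.5+150)
a,b=onz(d,f(372,155),.139),onz(d,f(366,278),.139); v=b-a; print(np.degrees(np.arctan2(v[1],v[0])))
dt=load('top28'); print([onz(dt,p,.068).round(4) for p in [(260,237.5),(283,237.5)]])
E
```

```text
-91.11202266158732
[array([0.4819, 0.1669, 0.068 ]), array([0.482 , 0.1103, 0.068 ])]
```

```bash
python3 - <<'E'
from h import *
s=status.observe(); print(s['clock'],np.abs(s['qd']).max().round(4))
print(arm.hand_in())
E
```

```text
46.7 0.0096
the job is handed in; nothing more can be done
None
```

The job is done and handed in at 46.7 s; the hand-in gives no verdict, so what follows is from my own checks.

- **Worn strip:** I took the larger strip out from under the foot, and the last wrist picture shows it lying flat in the grey tray.
- **Packing:** The lower foot, with the 58 mm gap, is the one over the plate. I packed 8 + 20 + 28 mm (56 mm, so about 2 mm of play) and slid each packer in until it stopped against the face. With the stack let go, the outer ends measured 64 to 65 mm from the plate's front edge; 65 mm is fully home. They were within about 1 mm of the centre line, and the picture shows the stack square.
- **Dial:** I turned it clockwise until about 1.5 N m built up at the stop. The bar's pointer went from -10.6° to -91.1°, a turn of about 1.40 rad.
    - **Disagreement:** the gripper itself turned about 85°, 4 to 5° more than the pointer. I put this down to it twisting against the stop.
    - **Not measured:** I could not read the dial value. If its zero lies along the instrument's x, it is now at about 1.59 rad, above the 1.45 needed.
- **Spares and other things:** The 12, 16 and 24 mm packers are on the bench, clear of the plate. The 24 mm one was knocked about 28 mm aside while the arm was not near it. The jar, screwdriver, meter, mug, tape, spanner and carton look unmoved in the last pictures; I did not measure them.

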